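# Rack the cork-lined tray and pour the collar blanks into it

### The arm

A 7-joint arm with a two-finger parallel gripper is mounted at the origin on the work surface. World frame = base frame: x ahead of the robot, y to its left, z up, the work surface at z = 0. Lengths are in m, angles in rad, forces in N, time in s.
With the tool pointing down it reaches from about 0.35 to 0.9 m from the base axis. Payload 19.9 kg.
Tool frame: the origin (TCP) lies on the centre line of the jaws, within the pads' length; the fingertips stand 14 mm ahead of it and the grasp point (between the pads) lies 5 mm behind it; z points along the fingers, x is the direction in which the jaws open and shut, and the axes are right-handed (so a half turn about z gives the same grasp; the last joint's range is limited). The gripper opens to 94 mm and grips with 3 to 60 N. Pads are 16 mm wide; open, the fingers measure 119 mm over their backs; the gripper's body (75 mm by 177 mm) begins 78 mm behind the grasp point.
Start: joints at [1.222, 0.417, -0.01, 1.614, 0.005, 1.111, -0.053], TCP at [0.189, -0.596, 0.219] pointing down, gripper open.
Joint ranges: [-2.81, 2.81], [-0.39, 2.02], [-1.27, 1.25], [0.06, 2.57], [-1.19, 4.33], [0.19, 2], [-2.82, 2.82]. Speed limits (rad/s): [1.89, 1.89, 2.39, 2.39, 3.01, 3.01, 3.01].

### API

Orientations are given as a rotation vector (axis times angle).
In Python, from plant import robot gives the robot as it stands.
- The arm moves only by the tool apply_moves, never from a script. Its argument "moves" is a list of rows, each an object of numbers: "dx", "dy", "dz": the shift along the world's x, y, z in mm; "spin": the turn about the world's z in rad; "jaw": the closure, from 0 (fully open) to 1 (shut). In form: [{"dx": .., "dy": .., "dz": .., "spin": .., "jaw": ..}, ...]. A call has 1 to 8 rows; each row shifts and turns the commanded pose from where the row before left it; what a row does not reach is not made up. A row lasts 1/12 s, in which the tool goes at most 41.7 mm and 7.16 degrees, less where a joint would pass 70% of its speed; a pose out of reach is approached as far as the arm can. A call with a gripper value outside its range is refused whole. The fingers move at their own pace and stop on an object; the grip force is fixed at half the most. Time passes only in rows, so rows that do not move let the fingers close. It gives the time, the measured TCP pose, the force and the opening at its end, in the units of the state.
- robot.read_state(): the state, without advancing time (a new reading comes with each control period).
- robot.capture(name): name is "scene" or "top" or "wrist"; returns a dict with "image" (480x640x3 uint8, red, green, blue), "intrinsics" (3x3 intrinsics, pixels), "k1" (the pictures are not rectified: a ray, as slopes to the right and down, at radius r is drawn at 1 + k1 r^2 times it, then the intrinsics apply), "R" (3x3) and "t" (3): a world point X has camera coordinates R X + t. Camera axes: x right, y down, z forward; pixel columns grow to the right and rows downward; lengths in m; the calibration is good to about 2 mm. A picture is of the moment at which its call begins. There is no depth.
- robot.job_done(): hands the job in, once; it reports no verdict.
The state is a dict: "t": time; "qpos": joint angles; "qd": joint speeds; "tau": joint torques, N m; "tcp_pos": TCP position; "tcp_rot": TCP orientation; "contact_force": force on the tool from outside, world axes, zero at the start; "torque": the same for the moment, N m; "opening": finger opening in m.
Only numpy, scipy, OpenCV 4.12 (cv2) and the standard library are available. Lean on these libraries where they do the work, as an engineer would, in place of code of your own. Each camera call takes 0.05 s, during which the arm holds its last target.

### The job

Set the empty cork-lined tray on the sloping steel rack, grip lug on the uphill side away from you, and let it go so that it lies flat and fully home in the rack's low corner, against both fences. Then pick up the steel cup and pour all eight brass blanks from it into the racked tray, leaving the tray home, and stand the empty cup upright on the bench. Leave the pen, the knockout block and the paperweight where they are.

Things in the scene. Friction and masses are not known exactly. Their poses are not given: they have to be found in the camera images.
- rack_plate: Polished slippery steel plate of the fixed sloping rack, 194 x 184 mm inside its fences. Origin: on the upper face at the low corner (near right), about 30 mm above the bench, where the fences' inner faces meet. x runs uphill away from the robot, y uphill to the left, z is the normal; x and y both rise about 19 degrees, so things slide to the origin. Fences along x = 0 and y = 0: 8 mm thick, 16 mm high.
- rack_home (a point): Point on the plate's face, at x = 55, y = 50 mm of the plate's frame, where the tray's origin lies when the tray is home with its axes along the plate's. The rack's highest corner (far left) is about 153 mm above the bench.
- tray: Open aluminium tray lined with cork, loose, about 0.22 kg: 110 mm (x) by 100 mm (y) outside, 34 mm high, 3 mm walls, inner floor 5 mm up. Origin: centre of the underside; z up. Starts empty and flat on the bench, +x with the lug away from the robot within 25 degrees.
- tray_lug (a point): Centre of the top of the tray's only grip: a solid upright lug on the outside of the +x wall, 12 mm thick (tray y), 26 mm long (tray x 55 to 81), z from 4 to 56 mm, so it ends 22 mm above the rim. This point is at x = 68, y = 0, z = 56 mm in the tray's frame.
- cup: Plain straight round steel cup without a handle, outer diameter 56 mm, height 72 mm, wall 3 mm, floor 4 mm, 0.14 kg empty, 0.26 kg full. Origin: centre of the underside; z up. Starts upright on the bench on the side of the rack where the tray is not, holding eight blanks that fill it to about 30 mm.
- cup_rim (a point): Centre of the cup's mouth, 72 mm above the cup's origin.
- pen: Bystander: jade celluloid pen, 125 mm long (its x), 15 mm thick, lying on the bench beyond the rack.
- knockout_block: Bystander: steel nib knockout block, 55 x 55 x 40 mm high, with three holes in its top, on the bench beyond the rack.
- paperweight: Bystander: squat bronze paperweight, 66 mm in diameter, 40 mm high, on the bench beyond the rack.
- blank0: One of eight equal solid brass collar blanks, cylinder 14 mm in diameter, 12 mm long, 15 g, burnished and slippery; starts in the cup. Origin: centre of one end face; z along its axis.
- blank1: One of eight equal solid brass collar blanks, cylinder 14 mm in diameter, 12 mm long, 15 g, burnished and slippery; starts in the cup. Origin: centre of one end face; z along its axis.
- blank2: One of eight equal solid brass collar blanks, cylinder 14 mm in diameter, 12 mm long, 15 g, burnished and slippery; starts in the cup. Origin: centre of one end face; z along its axis.
- blank3: One of eight equal solid brass collar blanks, cylinder 14 mm in diameter, 12 mm long, 15 g, burnished and slippery; starts in the cup. Origin: centre of one end face; z along its axis.
- blank4: One of eight equal solid brass collar blanks, cylinder 14 mm in diameter, 12 mm long, 15 g, burnished and slippery; starts in the cup. Origin: centre of one end face; z along its axis.
- blank5: One of eight equal solid brass collar blanks, cylinder 14 mm in diameter, 12 mm long, 15 g, burnished and slippery; starts in the cup. Origin: centre of one end face; z along its axis.
- blank6: One of eight equal solid brass collar blanks, cylinder 14 mm in diameter, 12 mm long, 15 g, burnished and slippery; starts in the cup. Origin: centre of one end face; z along its axis.
- blank7: One of eight equal solid brass collar blanks, cylinder 14 mm in diameter, 12 mm long, 15 g, burnished and slippery; starts in the cup. Origin: centre of one end face; z along its axis.
Not all that is in view belongs to the job. Of the things like the tray, leave any that is orange or pink; of the rest the smaller one is meant.

How it is judged:
By the outcome, as a careful person would: the job done as asked, in the order asked, and still so for the second after the job is handed in, with the robot touching nothing.
It also fails if it takes over 72 s, if anything falls off the work surface, if the arm or the gripper's body presses on something with over 40 N, if the wrist force passes 120 N, or if a joint passes its speed limit or range.

## Working session

There is one attempt and no reset: what is moved stays moved. The work goes in short steps, Python scripts to look and compute and a tool call to move; the robot and the scene stay as the last step left them, time stands still between calls to the robot, and variables do not carry over. Pictures are saved under pics/ and viewed, and the job is handed in when it is done.

Besides the shell and the picture viewer there is one more tool, called by a JSON object that holds its "method" and its "body". apply_moves: Moves the arm, as the interface text tells. Its arguments: {"type":"object","properties":{"moves":{"type":"array"}},"required":["moves"]}

```bash
ls; mkdir -p pics
python3 - <<'E'
from plant import robot
import cv2,numpy as np
s=robot.read_state();print({k:np.round(v,3).tolist() for k,v in s.items()})
for n in["scene","top","wrist"]:
    c=robot.capture(n);cv2.imwrite(f"pics/{n}0.png",c["image"][:,:,::-1]);print(n,c["intrinsics"].tolist(),c["k1"],np.round(c["R"],3).tolist(),c["t"])
E
```

```text
pics
{'t': 0.0, 'qpos': [1.222, 0.418, -0.01, 1.614, 0.005, 1.111, -0.053], 'qd': [0.001, 0.0, 0.0, -0.0, -0.001, -0.001, 0.001], 'tau': [0.002, -85.125, 0.641, -42.599, -0.049, 0.019, 0.0], 'tcp_pos': [0.189, -0.595, 0.219], 'tcp_rot': [-2.535, 1.854, 0.002], 'contact_force': [0.351, 0.572, 0.555], 'torque': [0.015, -0.018, -0.053], 'opening': 0.094}
scene [[523.5115165068858, 0.0, 317.23322567284026], [0.0, 523.5115165068858, 237.2590108045556], [0.0, 0.0, 1.0]] -0.05240607556711707 [[-0.178, 0.984, -0.001], [0.619, 0.112, -0.778], [-0.765, -0.139, -0.629]] [-0.00507475 -0.27896713  1.67674661]
top [[539.891641084499, 0.0, 316.71646697724685], [0.0, 539.891641084499, 234.98667103499295], [0.0, 0.0, 1.0]] 0.020770191891521385 [[0.011, -1.0, 0.003], [-0.994, -0.011, -0.112], [0.112, -0.002, -0.994]] [0.09309936 0.55795826 1.56082003]
wrist [[414.68878623454947, 0.0, 322.24953720912254], [0.0, 414.68878623454947, 244.10905563971414], [0.0, 0.0, 1.0]] -0.07616834742054718 [[0.303, -0.953, -0.002], [-0.926, -0.295, 0.236], [-0.226, -0.07, -0.972]] [-0.62516164 -0.02600256  0.39128175]
```

Things like the tray in the top view: small cork (240,242), large cork (174,215), orange (153,310) and pink (248,313). By the description I want the smaller cork one. I'll check it in a close crop.

Run:
```python
import cv2,numpy as np
t=cv2.imread("pics/top0.png");s=cv2.imread("pics/scene0.png")
def crop(i,x,y,w,h,f,n): cv2.imwrite(n,cv2.resize(i[y:y+h,x:x+w],None,fx=f,fy=f,interpolation=cv2.INTER_CUBIC))
crop(t,205,200,70,75,8,"pics/c_tray_top.png")
crop(t,310,190,160,100,5,"pics/c_rack_top.png")
crop(s,380,235,70,70,8,"pics/c_tray_sc.png")
crop(s,150,195,180,110,4.4,"pics/c_rack_sc.png")
```

```text
(no output)
```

Cloudless choice: the cork tray at top (240,242) has the lug on the far side at (234,217) and is the smaller of the two. The rack plate's high corner is at top (333.6,203) and scene (287.5,239). The cup is at (450,256) with brass showing inside. Now I'll measure.

```bash
cat > h.py <<'E'
import numpy as np,cv2
from scipy.optimize import least_squares
def ray(c,uv):
    p=cv2.undistortPoints(np.array([[uv]],float),c["intrinsics"],np.array([c["k1"],0,0,0.]))[0,0]
    R=np.array(c["R"]);d=R.T@np.array([p[0],p[1],1]);return -R.T@np.array(c["t"]),d/np.linalg.norm(d)
def onz(c,uv,z): o,d=ray(c,uv);return o+d*(z-o[2])/d[2]
def tri(c1,u1,c2,u2):
    o1,d1=ray(c1,u1);o2,d2=ray(c2,u2)
    a=np.linalg.lstsq(np.c_[d1,-d2],o2-o1,rcond=None)[0];p=o1+a[0]*d1;q=o2+a[1]*d2
    return (p+q)/2,np.linalg.norm(p-q)
def proj(c,X):
    X=np.atleast_2d(X);R=np.array(c["R"])
    return cv2.projectPoints(X,cv2.Rodrigues(R)[0],np.array(c["t"],float),c["intrinsics"],np.array([c["k1"],0,0,0.]))[0][:,0]
def plateR(yaw,e=np.deg2rad(19)):
    s=np.sin(e); h=np.cos(e)
    # elevations both e; angle between horizontals: cos= -s^2/h^2
    g=np.arccos(-s*s/h/h)
    x=np.array([h*np.cos(yaw),h*np.sin(yaw),s]);y=np.array([h*np.cos(yaw+g),h*np.sin(yaw+g),s])
    return np.c_[x,y,np.cross(x,y)]
E
python3 - <<'E'
from h import *
from plant import robot
T=robot.capture("top");S=robot.capture("scene")
np.set_printoptions(precision=4,suppress=True)
# tray rim corners (top) z=.034
o=np.array([205,200])
cs=[onz(T,o+np.array(p)/8,.034) for p in[(118,200),(378,182),(402,474),(134,490)]]  # FL,FR,NR,NL
cs=np.array(cs);print("tray",cs,np.linalg.norm(cs-np.roll(cs,-1,0),axis=1))
lug=onz(T,o+np.array([233,137])/8,.056);print("lug",lug)
c=cs.mean(0);d=lug-c;print(c,np.hypot(*d[:2]),np.degrees(np.arctan2(d[1],d[0])))
print("lug scene",onz(S,np.array([380,235])+np.array([328,330])/8,.056))
big=[onz(T,p,.034) for p in [(140,204),(183,184),(205,229),(164,248)]];print("big",np.linalg.norm(np.array(big)-np.roll(big,-1,0),axis=1))
# cup rim
print("cup top",onz(T,np.array([310,190])+np.array([705,327])/5,.072),"sc",onz(S,np.array([150,195])+np.array([74,85])/4.4,.072))
tr=lambda x,y:np.array([310+x/5,190+y/5]); sr=lambda x,y:np.array([150+x/4.4,195+y/4.4])
print("high",tri(T,tr(118,66),S,sr(605,193)))
print("nearleft",tri(T,tr(67,420),S,sr(730,80)))
obs=[(T,tr(118,66),(194,184,0)),(S,sr(605,193),(194,184,0)),(S,sr(730,80),(-8,184,0)),(T,tr(67,420),(-8,184,0)),
(T,tr(447,100),(194,-8,16)),(T,tr(367,418),(0,0,16)),(T,tr(428,95),(194,0,16)),(S,sr(253,238),(194,-8,0)),(S,sr(415,100),(-8,-8,16)),(T,tr(387,440),(-8,-8,16)),(S,sr(715,55),(-8,184,16))]
def f(p):
    R=plateR(p[3],p[4]);return np.concatenate([proj(c,p[:3]+R@(np.array(P)/1000))[0]-u for c,u,P in obs])
r=least_squares(f,[.45,-.1,.03,0,.33],loss="soft_l1");print(r.x,np.degrees(r.x[3:]),f(r.x).reshape(-1,2))
E
```

```text
tray [[0.5829 0.3854 0.034 ]
 [0.5907 0.2899 0.034 ]
 [0.483  0.2785 0.034 ]
 [0.4761 0.3762 0.034 ]] [0.0958 0.1083 0.098  0.1072]
lug [0.6036 0.3404 0.056 ]
[0.5332 0.3325 0.034 ] 0.070902263564945 6.40038397577477
lug scene [0.5966 0.3428 0.056 ]
big [0.1387 0.1509 0.1311 0.1503]
cup top [ 0.4979 -0.2851  0.072 ] sc [ 0.5005 -0.2819  0.072 ]
high (array([0.6319, 0.0553, 0.1479]), np.float64(0.0023290636668216536))
nearleft (array([0.4401, 0.0804, 0.0788]), np.float64(0.0022498402866003636))
[ 0.4471 -0.095   0.0258 -0.1347  0.3281] [-7.7167 18.8011] [[-0.1284 -0.0313]
 [-0.9652  0.1425]
 [-0.748  -0.6127]
 [-0.2885 -0.9375]
 [-0.7652 -0.1184]
 [ 1.3505  1.2241]
 [ 0.4986  0.6582]
 [ 0.5841  1.4182]
 [-0.1662  0.2176]
 [-0.6186 -0.4535]
 [ 1.1336 -1.1977]]
```

```bash
cat >> h.py <<'E'
def tool(s):
    R=cv2.Rodrigues(np.array(s["tcp_rot"],float))[0];return np.degrees(np.arctan2(R[1,0],R[0,0])),R
E
python3 - <<'E'
from h import *
from plant import robot
s=robot.read_state();print(s["t"],tool(s)[0],tool(s)[1].round(3).tolist(),s["tcp_pos"])
E
```

```text
0.25 -72.36273190425419 [[0.303, -0.953, -0.0], [-0.953, -0.303, 0.001], [-0.001, 0.0, -1.0]] [ 0.18930865 -0.595471    0.21916064]
```

{"method": "apply_moves", "body": {"moves": [{"dx": 25, "dy": 30}, {"dx": 25, "dy": 30}, {"dx": 25, "dy": 30}, {"dx": 25, "dy": 30}, {"dx": 25, "dy": 30}, {"dx": 25, "dy": 30}, {"dx": 25, "dy": 30}, {"dx": 25, "dy": 30}]}}

```text
invalid input at $.moves[0]: expected keys dx, dy, dz, spin, jaw
```

{"method": "apply_moves", "body": {"moves": [{"dx": 25, "dy": 30, "dz": 0, "spin": -0.02, "jaw": 0}, {"dx": 25, "dy": 30, "dz": 0, "spin": -0.02, "jaw": 0}, {"dx": 25, "dy": 30, "dz": 0, "spin": -0.02, "jaw": 0}, {"dx": 25, "dy": 30, "dz": 0, "spin": -0.02, "jaw": 0}, {"dx": 25, "dy": 30, "dz": 0, "spin": -0.02, "jaw": 0}, {"dx": 25, "dy": 30, "dz": 0, "spin": -0.02, "jaw": 0}, {"dx": 25, "dy": 30, "dz": 0, "spin": -0.02, "jaw": 0}, {"dx": 25, "dy": 30, "dz": 0, "spin": -0.02, "jaw": 0}]}}

```text
t: 0.92
tcp_pos: [0.3902, -0.354, 0.2196]
tcp_rot: [2.378, -2.053, 0.0]
contact_force: [1.7, -1.0, 0.5]
opening: 0.0939
```

{"method": "apply_moves", "body": {"moves": [{"dx": 12, "dy": 36, "dz": 0, "spin": -0.01, "jaw": 0}, {"dx": 12, "dy": 36, "dz": 0, "spin": -0.01, "jaw": 0}, {"dx": 12, "dy": 36, "dz": 0, "spin": -0.01, "jaw": 0}, {"dx": 12, "dy": 36, "dz": 0, "spin": -0.01, "jaw": 0}, {"dx": 12, "dy": 36, "dz": 0, "spin": -0.012, "jaw": 0}, {"dx": 12, "dy": 36, "dz": 0, "spin": 0, "jaw": 0}, {"dx": 12, "dy": 36, "dz": 0, "spin": 0, "jaw": 0}, {"dx": 12, "dy": 36, "dz": 0, "spin": 0, "jaw": 0}]}}

```text
t: 1.58
tcp_pos: [0.4856, -0.0658, 0.2196]
tcp_rot: [-2.325, 2.113, -0.001]
contact_force: [1.6, -1.6, 0.3]
opening: 0.0941
```

{"method": "apply_moves", "body": {"moves": [{"dx": 12, "dy": 36, "dz": 0, "spin": 0, "jaw": 0}, {"dx": 12, "dy": 36, "dz": 0, "spin": 0, "jaw": 0}, {"dx": 12, "dy": 36, "dz": 0, "spin": 0, "jaw": 0}, {"dx": 12, "dy": 36, "dz": 0, "spin": 0, "jaw": 0}, {"dx": 12, "dy": 36, "dz": 0, "spin": 0, "jaw": 0}, {"dx": 12, "dy": 36, "dz": 0, "spin": 0, "jaw": 0}, {"dx": 12, "dy": 36, "dz": 0, "spin": 0, "jaw": 0}, {"dx": 12, "dy": 36, "dz": 0, "spin": 0, "jaw": 0}]}}

```text
t: 2.25
tcp_pos: [0.5817, 0.2221, 0.2194]
tcp_rot: [2.325, -2.113, 0.0]
contact_force: [0.4, -0.2, 0.9]
opening: 0.0938
```

Run:
```python
from h import *
from plant import robot
s=robot.read_state();print(s["t"],tool(s)[0],s["tcp_pos"])
c=robot.capture("wrist");cv2.imwrite("pics/w1.png",c["image"][:,:,::-1])
```

```text
2.25 -84.53055720591585 [0.58165391 0.22213884 0.21935803]
```

Run:
```python
from h import *
from plant import robot
c=robot.capture("wrist");cv2.imwrite("pics/w1c.png",cv2.resize(c["image"][160:330,90:270,::-1],None,fx=4,fy=4,interpolation=cv2.INTER_CUBIC))
for p in [(172,175),(183,175),(185,205),(173,205)]: print(onz(c,p,.056))
for p in [(132,205),(249,200),(249,319),(146,319)]: print(onz(c,p,.034))
```

```text
[0.61318067 0.35269779 0.056     ]
[0.61400688 0.34380474 0.056     ]
[0.59007364 0.34148639 0.056     ]
[0.58911616 0.35133391 0.056     ]
[0.58162042 0.39548195 0.034     ]
[0.59588536 0.29361274 0.034     ]
[0.48651383 0.28720836 0.034     ]
[0.47563482 0.38335043 0.034     ]
```

Run:
```python
from h import *
from plant import robot
c=robot.capture("wrist")
g=lambda x,y,z:onz(c,(90+x/4,160+y/4),z)
L=np.array([g(*p,.056) for p in [(360,62),(412,60),(415,180),(368,180)]]);print(L,L.mean(0))
P=np.array([g(*p,.034) for p in [(202,180),(657,178),(672,640)]]);print(P, (P[0]+P[1])/2)
d=P[1]-P[2];print(np.degrees(np.arctan2(d[1],d[0])));d=P[0]-P[1];print(np.degrees(np.arctan2(d[1],d[0]))-90, np.linalg.norm(d))
print("big",g(75,165,.04))
```

```text
[[0.61256815 0.34300374 0.056     ]
 [0.61394691 0.33255904 0.056     ]
 [0.58998312 0.33113237 0.056     ]
 [0.58904237 0.34072657 0.056     ]] [0.60138514 0.33685543 0.056     ]
[[0.58152562 0.38459318 0.034     ]
 [0.59168515 0.2857191  0.034     ]
 [0.48570444 0.27569205 0.034     ]] [0.58660539 0.33515614 0.034     ]
5.4047815113615565
5.86667934121995 0.09939465930379908
big [0.58323971 0.40999602 0.04      ]
```

{"method": "apply_moves", "body": {"moves": [{"dx": 5, "dy": 29, "dz": 0, "spin": 0, "jaw": 0.5}, {"dx": 5, "dy": 29, "dz": 0, "spin": 0, "jaw": 0.5}, {"dx": 5, "dy": 29, "dz": 0, "spin": 0, "jaw": 0.5}, {"dx": 4, "dy": 28, "dz": 0, "spin": 0, "jaw": 0.5}, {"dx": 0, "dy": 0, "dz": -30, "spin": 0, "jaw": 0.5}, {"dx": 0, "dy": 0, "dz": -30, "spin": 0, "jaw": 0.5}, {"dx": 0, "dy": 0, "dz": -30, "spin": 0, "jaw": 0.5}, {"dx": 0, "dy": 0, "dz": -20, "spin": 0, "jaw": 0.5}]}}

```text
t: 3.07
tcp_pos: [0.5998, 0.3335, 0.1065]
tcp_rot: [2.322, -2.112, -0.0]
contact_force: [0.5, -0.2, -1.0]
opening: 0.0475
```

Run:
```python
from h import *
from plant import robot
s=robot.read_state();print(s["t"],tool(s)[0],s["tcp_pos"],s["opening"])
c=robot.capture("wrist");cv2.imwrite("pics/w2.png",c["image"][:,:,::-1])
```

```text
3.0667 -84.56064354420576 [0.59975885 0.33351698 0.10653206] 0.047522600767008406
```

Run:
```python
from h import *
from plant import robot
c=robot.capture("wrist")
for p in[(299,242),(319,242),(319,286),(299,284),(309,263.5)]:print(onz(c,p,.056))
s=robot.read_state();print(proj(c,np.array(s["tcp_pos"])))
```

```text
[0.61387728 0.34519456 0.056     ]
[0.61487278 0.3346666  0.056     ]
[0.59036447 0.33238239 0.056     ]
[0.59048425 0.34329727 0.056     ]
[0.60256398 0.33889921 0.056     ]
[[318.64702801 306.72990267]]
```

{"method": "apply_moves", "body": {"moves": [{"dx": 2, "dy": 4, "dz": -20, "spin": 0, "jaw": 0.5}, {"dx": 0, "dy": 0, "dz": -25, "spin": 0, "jaw": 0.5}, {"dx": 0, "dy": 0, "dz": -21, "spin": 0, "jaw": 0.5}, {"dx": 0, "dy": 0, "dz": 0, "spin": 0, "jaw": 1}, {"dx": 0, "dy": 0, "dz": 0, "spin": 0, "jaw": 1}, {"dx": 0, "dy": 0, "dz": 0, "spin": 0, "jaw": 1}, {"dx": 0, "dy": 0, "dz": 0, "spin": 0, "jaw": 1}, {"dx": 0, "dy": 0, "dz": 0, "spin": 0, "jaw": 1}]}}

```text
t: 3.83
tcp_pos: [0.6031, 0.3397, 0.0452]
tcp_rot: [-2.324, 2.111, -0.001]
contact_force: [0.2, 0.0, 0.0]
opening: 0.0169
```

{"method": "apply_moves", "body": {"moves": [{"dx": 0, "dy": 0, "dz": 0, "spin": 0, "jaw": 1}, {"dx": 0, "dy": 0, "dz": 0, "spin": 0, "jaw": 1}, {"dx": 0, "dy": 0, "dz": 10, "spin": 0, "jaw": 1}, {"dx": 0, "dy": 0, "dz": 15, "spin": 0, "jaw": 1}, {"dx": 0, "dy": 0, "dz": 20, "spin": 0, "jaw": 1}, {"dx": 0, "dy": 0, "dz": 20, "spin": 0, "jaw": 1}, {"dx": 0, "dy": 0, "dz": 20, "spin": 0, "jaw": 1}, {"dx": 0, "dy": 0, "dz": 15, "spin": 0, "jaw": 1}]}}

```text
t: 4.5
tcp_pos: [0.6027, 0.3397, 0.1468]
tcp_rot: [-2.324, 2.111, -0.001]
contact_force: [0.2, 0.2, -2.1]
opening: 0.0118
```

Run:
```python
from h import *
from plant import robot
s=robot.read_state();print(s["t"],tool(s)[0],s["tcp_pos"],s["opening"],s["contact_force"],s["torque"])
c=robot.capture("wrist");cv2.imwrite("pics/w3.png",c["image"][:,:,::-1])
c=robot.capture("scene");cv2.imwrite("pics/s3.png",c["image"][:,:,::-1])
```

```text
4.5 -84.50535815800106 [0.60271709 0.3397103  0.14676747] 0.011837723632535452 [ 0.23594144  0.16045783 -2.1469308 ] [ 0.08010748 -0.11978431  0.03312535]
```

Run:
```python
from h import *
i=cv2.imread("pics/s3.png");cv2.imwrite("pics/s3c.png",cv2.resize(i[175:280,370:500],None,fx=6,fy=6,interpolation=cv2.INTER_CUBIC))
np.set_printoptions(precision=4,suppress=True)
o=np.array([.4471,-.095,.0275]);R=plateR(-.1347,np.deg2rad(19));print(R)
P=lambda x,y,z=0:o+R@np.array([x,y,z])/1000
for q in [(0,0),(110,0),(110,100),(0,100),(194,184),(194,0),(0,184),(123,50,56),(55,50),(55,100,34),(0,0,16)]:print(q,P(*q))
for off in (6,10):
  for yaw in (-2,-4.4,-7):
    a=np.deg2rad(yaw);Z=np.array([[np.cos(a),-np.sin(a)],[np.sin(a),np.cos(a)]])
    c0=P(off,off)[:2]-Z@[-.055,-.05]
    print(off,yaw,"lug",c0+Z@[.068,0])
    for q in[(-55,-50),(55,-50),(55,50),(-55,50)]:
        w=c0+Z@np.array(q)/1000
        A=np.linalg.solve(R[:2,:2],w-o[:2]);print(q,A*1000,"plate z",o[2]+R[2,:2]@A)
```

```text
[[ 0.937   0.015  -0.3491]
 [-0.127   0.9454 -0.3002]
 [ 0.3256  0.3256  0.8877]]
(0, 0) [ 0.4471 -0.095   0.0275]
(110, 0) [ 0.5502 -0.109   0.0633]
(110, 100) [ 0.5517 -0.0144  0.0959]
(0, 100) [ 0.4486 -0.0005  0.0601]
(194, 184) [0.6316 0.0543 0.1506]
(194, 0) [ 0.6289 -0.1196  0.0907]
(0, 184) [0.4499 0.079  0.0874]
(123, 50, 56) [ 0.5435 -0.0802  0.1335]
(55, 50) [ 0.4994 -0.0547  0.0617]
(55, 100, 34) [ 0.4883 -0.0176  0.1081]
(0, 0, 16) [ 0.4415 -0.0998  0.0417]
6 -2 lug [ 0.5775 -0.0444]
(-55, -50) [6. 6.] plate z 0.031406817853485876
(55, -50) [123.1434  17.6729] plate z 0.07334529744238714
(55, 50) [125.1721 123.6563] plate z 0.1085106016727101
(-55, 50) [  8.0287 111.9834] plate z 0.06657212208380883
6 -4.4 lug [ 0.5793 -0.0497]
(-55, -50) [6. 6.] plate z 0.03140681785348587
(55, -50) [122.9472  12.7807] plate z 0.07168868315683806
(55, 50) [129.4336 119.1155] plate z 0.10841968803090198
(-55, 50) [ 12.4864 112.3348] plate z 0.0681378227275498
6 -7 lug [ 0.581  -0.0555]
(-55, -50) [6. 6.] plate z 0.03140681785348585
(55, -50) [122.5032   7.4677] plate z 0.0698143648359229
[... 165 characters left out ...]
plate z 0.03401136308914316
(55, -50) [127.1434  21.6729] plate z 0.07594984267804442
(55, 50) [129.1721 127.6563] plate z 0.11111514690836738
(-55, 50) [ 12.0287 115.9834] plate z 0.06917666731946612
10 -4.4 lug [ 0.5831 -0.0464]
(-55, -50) [10. 10.] plate z 0.03401136308914316
(55, -50) [126.9472  16.7807] plate z 0.07429322839249534
(55, 50) [133.4336 123.1155] plate z 0.11102423326655927
(-55, 50) [ 16.4864 116.3348] plate z 0.0707423679632071
10 -7 lug [ 0.5848 -0.0522]
(-55, -50) [10. 10.] plate z 0.03401136308914314
(55, -50) [126.5032  11.4677] plate z 0.0724189100715802
(55, 50) [137.8057 117.9727] plate z 0.11077329001013676
(-55, 50) [ 21.3025 116.505 ] plate z 0.07236574302769974
```

{"method": "apply_moves", "body": {"moves": [{"dx": 0, "dy": -10, "dz": 20, "spin": 0, "jaw": 1}, {"dx": 0, "dy": -20, "dz": 20, "spin": -0.02, "jaw": 1}, {"dx": 0, "dy": -25, "dz": 20, "spin": -0.02, "jaw": 1}, {"dx": -3, "dy": -30, "dz": 20, "spin": -0.02, "jaw": 1}, {"dx": -3, "dy": -30, "dz": 5, "spin": -0.02, "jaw": 1}, {"dx": -3, "dy": -30, "dz": 0, "spin": -0.02, "jaw": 1}, {"dx": -3, "dy": -30, "dz": 0, "spin": -0.02, "jaw": 1}, {"dx": -3, "dy": -30, "dz": 0, "spin": -0.02, "jaw": 1}]}}

```text
t: 5.27
tcp_pos: [0.5867, 0.1328, 0.2283]
tcp_rot: [2.17, -2.271, -0.0]
contact_force: [1.3, 0.1, -2.1]
opening: 0.0117
```

{"method": "apply_moves", "body": {"moves": [{"dx": -3, "dy": -30, "dz": 0, "spin": -0.02, "jaw": 1}, {"dx": -2, "dy": -30, "dz": 0, "spin": -0.023, "jaw": 1}, {"dx": 0, "dy": -30, "dz": 0, "spin": 0, "jaw": 1}, {"dx": 0, "dy": -30, "dz": 0, "spin": 0, "jaw": 1}, {"dx": 0, "dy": -25, "dz": 0, "spin": 0, "jaw": 1}, {"dx": 0, "dy": -20, "dz": 0, "spin": 0, "jaw": 1}, {"dx": 0, "dy": -18, "dz": 0, "spin": 0, "jaw": 1}, {"dx": 0, "dy": 0, "dz": 0, "spin": 0, "jaw": 1}]}}

```text
t: 5.93
tcp_pos: [0.5818, -0.0529, 0.228]
tcp_rot: [2.116, -2.32, 0.001]
contact_force: [-0.2, 0.9, -2.4]
opening: 0.0117
```

Run:
```python
from h import *
from plant import robot
s=robot.read_state();print(s["t"],tool(s)[0],s["tcp_pos"],s["opening"],s["contact_force"],s["torque"])
c=robot.capture("top");cv2.imwrite("pics/t4.png",cv2.resize(c["image"][170:300,270:430,::-1],None,fx=5,fy=4.6))
c=robot.capture("scene");cv2.imwrite("pics/s4.png",cv2.resize(c["image"][130:300,150:370,::-1],None,fx=3.5,fy=3.5))
```

```text
5.9333 -95.25954654936315 [ 0.58182549 -0.05287669  0.22802153] 0.011683793422541283 [-0.24408511  0.90467582 -2.39920847] [ 0.02899452 -0.13961856 -0.11277457]
```

{"method": "apply_moves", "body": {"moves": [{"dx": 2, "dy": 5, "dz": -20, "spin": 0, "jaw": 1}, {"dx": 0, "dy": 0, "dz": -20, "spin": 0, "jaw": 1}, {"dx": 0, "dy": 0, "dz": -15, "spin": 0, "jaw": 1}, {"dx": 0, "dy": 0, "dz": -8, "spin": 0, "jaw": 1}, {"dx": 0, "dy": 0, "dz": -3, "spin": 0, "jaw": 1}, {"dx": 0, "dy": 0, "dz": 0, "spin": 0, "jaw": 1}]}}

```text
t: 6.53
tcp_pos: [0.5842, -0.0429, 0.1622]
tcp_rot: [2.123, -2.315, -0.001]
contact_force: [0.4, 0.2, -1.8]
opening: 0.0117
```

Run:
```python
from h import *
from plant import robot
s=robot.read_state();print(s["t"],tool(s)[0],s["tcp_pos"],s["opening"],s["contact_force"],s["torque"])
c=robot.capture("scene");cv2.imwrite("pics/s5.png",cv2.resize(c["image"][130:300,150:370,::-1],None,fx=3.5,fy=3.5))
```

```text
6.5333 -94.94663582163851 [ 0.58423453 -0.04293236  0.16223228] 0.011671290700754263 [ 0.35521753  0.19681354 -1.77790913] [ 0.00245484 -0.17001003 -0.03304686]
```

{"method": "apply_moves", "body": {"moves": [{"dx": 0, "dy": -3, "dz": -3, "spin": 0, "jaw": 1}, {"dx": 0, "dy": -2, "dz": -2, "spin": 0, "jaw": 1}, {"dx": 0, "dy": 0, "dz": -1, "spin": 0, "jaw": 1}, {"dx": 0, "dy": 0, "dz": 0, "spin": 0, "jaw": 1}]}}

```text
t: 6.92
tcp_pos: [0.5844, -0.0492, 0.1567]
tcp_rot: [2.122, -2.317, 0.001]
contact_force: [-1.8, -2.5, 2.1]
opening: 0.0118
```

{"method": "apply_moves", "body": {"moves": [{"dx": 0, "dy": 0, "dz": -2, "spin": 0, "jaw": 1}, {"dx": 0, "dy": 0, "dz": -1, "spin": 0, "jaw": 1}, {"dx": 0, "dy": 0, "dz": 0, "spin": 0, "jaw": 1}]}}

```text
t: 7.17
tcp_pos: [0.5849, -0.0493, 0.1545]
tcp_rot: [-2.121, 2.316, -0.003]
contact_force: [-3.6, -3.7, 13.3]
opening: 0.012
```

Run:
```python
from h import *
from plant import robot
s=robot.read_state();print(s["t"],tool(s)[0],s["tcp_pos"],s["opening"],s["contact_force"],s["torque"])
```

```text
7.1667 -95.03179098071485 [ 0.58492436 -0.04930165  0.15451784] 0.012011119188836138 [-3.61550773 -3.68491004 13.26882196] [-0.45962784  1.0450312   0.2193937 ]
```

{"method": "apply_moves", "body": {"moves": [{"dx": 0, "dy": 0, "dz": 2, "spin": 0, "jaw": 1}, {"dx": 0, "dy": 0, "dz": 0, "spin": 0, "jaw": 0}, {"dx": 0, "dy": 0, "dz": 0, "spin": 0, "jaw": 0}, {"dx": 0, "dy": 0, "dz": 0, "spin": 0, "jaw": 0}, {"dx": 0, "dy": 0, "dz": 0, "spin": 0, "jaw": 0}, {"dx": 0, "dy": 0, "dz": 0, "spin": 0, "jaw": 0}, {"dx": 0, "dy": 0, "dz": 0, "spin": 0, "jaw": 0}, {"dx": 0, "dy": 0, "dz": 0, "spin": 0, "jaw": 0}]}}

```text
t: 7.83
tcp_pos: [0.5843, -0.0485, 0.1554]
tcp_rot: [-2.122, 2.316, 0.0]
contact_force: [0.1, -0.0, -0.8]
opening: 0.0552
```

Run:
```python
from h import *
from plant import robot
s=robot.read_state();print(s["t"],tool(s)[0],s["tcp_pos"],s["opening"],s["contact_force"],s["torque"])
c=robot.capture("scene");cv2.imwrite("pics/s6.png",cv2.resize(c["image"][130:300,150:370,::-1],None,fx=3.5,fy=3.5))
c=robot.capture("wrist");cv2.imwrite("pics/w6.png",c["image"][:,:,::-1])
```

```text
7.8333 -94.99592892774284 [ 0.58433302 -0.04854209  0.15538214] 0.05521308708242526 [ 0.06956682 -0.041861   -0.77561428] [0.07903593 0.01575733 0.00385375]
```

{"method": "apply_moves", "body": {"moves": [{"dx": 0, "dy": 0, "dz": 0, "spin": 0, "jaw": 0}, {"dx": 0, "dy": 0, "dz": 0, "spin": 0, "jaw": 0}, {"dx": 0, "dy": 0, "dz": 0, "spin": 0, "jaw": 0}, {"dx": 0, "dy": 0, "dz": 0, "spin": 0, "jaw": 0}, {"dx": 0, "dy": 0, "dz": 0, "spin": 0, "jaw": 0}, {"dx": 0, "dy": 0, "dz": 20, "spin": 0, "jaw": 0}, {"dx": 0, "dy": 0, "dz": 30, "spin": 0, "jaw": 0}, {"dx": 0, "dy": 0, "dz": 35, "spin": 0, "jaw": 0}]}}

```text
t: 8.6
tcp_pos: [0.5834, -0.0485, 0.2402]
tcp_rot: [2.122, -2.315, -0.004]
contact_force: [0.7, -0.3, 0.3]
opening: 0.0943
```

Run:
```python
from h import *
from plant import robot
s=robot.read_state();print(s["t"],tool(s)[0],s["tcp_pos"],s["opening"],s["contact_force"],s["torque"],s["qpos"])
c=robot.capture("scene");cv2.imwrite("pics/s7.png",cv2.resize(c["image"][180:300,180:340,::-1],None,fx=5,fy=5,interpolation=cv2.INTER_CUBIC))
```

```text
8.6 -94.98378401742461 [ 0.58344565 -0.04852579  0.2402431 ] 0.09428297829325268 [ 0.67035669 -0.25602786  0.3084282 ] [-0.00321673 -0.03845732  0.01183631] [ 0.30827804  0.35001284 -0.35120281  1.68050002  0.12968163  1.13694541
 -1.7360802 ]
```

{"method": "apply_moves", "body": {"moves": [{"dx": -7, "dy": -18, "dz": 0, "spin": 0.12, "jaw": 0}, {"dx": -7, "dy": -18, "dz": 0, "spin": 0.12, "jaw": 0}, {"dx": -7, "dy": -18, "dz": 0, "spin": 0.12, "jaw": 0}, {"dx": -7, "dy": -18, "dz": 0, "spin": 0.12, "jaw": 0}, {"dx": -7, "dy": -18, "dz": 0, "spin": 0.12, "jaw": 0}, {"dx": -7, "dy": -18, "dz": 0, "spin": 0.12, "jaw": 0}, {"dx": -7, "dy": -18, "dz": 0, "spin": 0.12, "jaw": 0}, {"dx": -7, "dy": -18, "dz": 0, "spin": 0.12, "jaw": 0}]}}

```text
t: 9.32
tcp_pos: [0.528, -0.1935, 0.2404]
tcp_rot: [2.955, -1.066, 0.0]
contact_force: [0.1, -0.7, -0.0]
opening: 0.0939
```

{"method": "apply_moves", "body": {"moves": [{"dx": -7, "dy": -18, "dz": 0, "spin": 0.12, "jaw": 0}, {"dx": -7, "dy": -18, "dz": -10, "spin": 0.12, "jaw": 0}, {"dx": -7, "dy": -18, "dz": -20, "spin": 0.12, "jaw": 0}, {"dx": -7, "dy": -18, "dz": -20, "spin": 0.12, "jaw": 0}, {"dx": 0, "dy": -19, "dz": -20, "spin": 0.12, "jaw": 0}, {"dx": 0, "dy": 0, "dz": -20, "spin": 0, "jaw": 0}, {"dx": 0, "dy": 0, "dz": 0, "spin": 0, "jaw": 0}]}}

```text
t: 9.9
tcp_pos: [0.4984, -0.284, 0.1469]
tcp_rot: [-3.135, 0.156, 0.007]
contact_force: [0.1, 0.3, -1.0]
opening: 0.0939
```

Run:
```python
from h import *
from plant import robot
s=robot.read_state();print(s["t"],tool(s)[0],s["tcp_pos"],s["opening"],s["qpos"])
c=robot.capture("top");cv2.imwrite("pics/t8.png",cv2.resize(c["image"][190:290,310:470,::-1],None,fx=5,fy=5,interpolation=cv2.INTER_CUBIC))
c=robot.capture("wrist");cv2.imwrite("pics/w8.png",c["image"][:,:,::-1])
print(proj(c,s["tcp_pos"]))
```

```text
9.9 -5.706753829875416 [ 0.49835492 -0.28396849  0.14687833] 0.09393855179001885 [ 0.84680132  0.45170048 -0.48745534  1.79538537  0.25099715  0.96114185
  0.15538762]
[[320.9187882  304.24125562]]
```

Run:
```python
from h import *
from plant import robot
np.set_printoptions(precision=4,suppress=True)
T=robot.capture("top");W=robot.capture("wrist")
o=np.array([.4471,-.095,.0275]);R=plateR(-.1347,np.deg2rad(19));P=lambda x,y,z=0:o+R@np.array([x,y,z])/1000
for q in [(110,100,34),(110,100,0),(110,0,34),(0,0,34),(0,100,34),(123,50,56)]:print(q,(proj(T,P(*q))[0]-[310,190])*5)
print(onz(W,(324,259),.072))
```

```text
(110, 100, 34) [257.548  238.8874]
(110, 100, 0) [234.988  223.5459]
(110, 0, 34) [419.6753 249.5979]
(0, 0, 34) [387.2539 434.0748]
(0, 100, 34) [226.9968 427.4098]
(123, 50, 56) [359.4004 231.8229]
[ 0.5014 -0.2852  0.072 ]
```

{"method": "apply_moves", "body": {"moves": [{"dx": 2, "dy": 0, "dz": -30, "spin": 0, "jaw": 0}, {"dx": 0, "dy": 0, "dz": -30, "spin": 0, "jaw": 0}, {"dx": 0, "dy": 0, "dz": -27, "spin": 0, "jaw": 0}, {"dx": 0, "dy": 0, "dz": -13, "spin": 0, "jaw": 0}, {"dx": 0, "dy": 0, "dz": -6, "spin": 0, "jaw": 0.2}, {"dx": 0, "dy": 0, "dz": 0, "spin": 0, "jaw": 0.6}, {"dx": 0, "dy": 0, "dz": 0, "spin": 0, "jaw": 1}, {"dx": 0, "dy": 0, "dz": 0, "spin": 0, "jaw": 1}]}}

```text
t: 10.77
tcp_pos: [0.5033, -0.284, 0.0461]
tcp_rot: [3.137, -0.154, 0.003]
contact_force: [-0.2, 0.5, -0.7]
opening: 0.0708
```

{"method": "apply_moves", "body": {"moves": [{"dx": 0, "dy": 0, "dz": 0, "spin": 0, "jaw": 1}, {"dx": 0, "dy": 0, "dz": 0, "spin": 0, "jaw": 1}, {"dx": 0, "dy": 0, "dz": 0, "spin": 0, "jaw": 1}, {"dx": 0, "dy": 0, "dz": 0, "spin": 0, "jaw": 1}, {"dx": 0, "dy": 0, "dz": 0, "spin": 0, "jaw": 1}]}}

```text
t: 11.18
tcp_pos: [0.5025, -0.2839, 0.0453]
tcp_rot: [3.137, -0.154, 0.001]
contact_force: [-3.4, 0.8, 9.2]
opening: 0.0561
```

{"method": "apply_moves", "body": {"moves": [{"dx": 0, "dy": 0, "dz": 5, "spin": 0, "jaw": 1}, {"dx": 0, "dy": 0, "dz": 10, "spin": 0, "jaw": 1}, {"dx": 0, "dy": 0, "dz": 15, "spin": 0, "jaw": 1}, {"dx": 0, "dy": 0, "dz": 20, "spin": 0, "jaw": 1}]}}

```text
t: 11.52
tcp_pos: [0.5018, -0.2833, 0.0949]
tcp_rot: [-3.137, 0.154, 0.002]
contact_force: [1.1, 0.4, -2.6]
opening: 0.0557
```

Run:
```python
from h import *
from plant import robot
s=robot.read_state();print(s["t"],tool(s)[0],s["tcp_pos"],s["opening"],s["contact_force"])
c=robot.capture("scene");cv2.imwrite("pics/s9.png",cv2.resize(c["image"][130:300,100:320,::-1],None,fx=3.5,fy=3.5))
```

```text
11.5167 -5.606880043187185 [ 0.50184061 -0.28325415  0.09486074] 0.0557082231575413 [ 1.12607865  0.37292753 -2.62597614]
```

{"method": "apply_moves", "body": {"moves": [{"dx": 0, "dy": 0, "dz": 25, "spin": 0, "jaw": 1}, {"dx": 0, "dy": 0, "dz": 30, "spin": 0, "jaw": 1}, {"dx": 0, "dy": 10, "dz": 30, "spin": 0, "jaw": 1}, {"dx": 0, "dy": 20, "dz": 30, "spin": 0, "jaw": 1}, {"dx": 4, "dy": 28, "dz": 12, "spin": 0, "jaw": 1}, {"dx": 4, "dy": 30, "dz": 0, "spin": 0, "jaw": 1}, {"dx": 4, "dy": 30, "dz": 0, "spin": 0, "jaw": 1}, {"dx": 4, "dy": 30, "dz": 0, "spin": 0, "jaw": 1}]}}

```text
t: 12.23
tcp_pos: [0.5183, -0.1343, 0.2224]
tcp_rot: [3.137, -0.154, 0.002]
contact_force: [0.3, 0.1, -2.7]
opening: 0.0558
```

{"method": "apply_moves", "body": {"moves": [{"dx": 4, "dy": 30, "dz": 0, "spin": 0, "jaw": 1}, {"dx": 4, "dy": 30, "dz": 0, "spin": 0, "jaw": 1}, {"dx": 4, "dy": 30, "dz": 0, "spin": 0, "jaw": 1}, {"dx": 0, "dy": 30, "dz": 0, "spin": 0, "jaw": 1}, {"dx": 0, "dy": 30, "dz": 0, "spin": 0, "jaw": 1}, {"dx": 0, "dy": 30, "dz": 0, "spin": 0, "jaw": 1}, {"dx": 0, "dy": 30, "dz": 0, "spin": 0, "jaw": 1}, {"dx": 0, "dy": 25, "dz": 0, "spin": 0, "jaw": 1}]}}

```text
t: 12.9
tcp_pos: [0.5299, 0.1016, 0.2221]
tcp_rot: [-3.138, 0.152, -0.001]
contact_force: [0.9, -0.1, -2.2]
opening: 0.0555
```

{"method": "apply_moves", "body": {"moves": [{"dx": 0, "dy": 25, "dz": 0, "spin": 0, "jaw": 1}, {"dx": 0, "dy": 0, "dz": -20, "spin": 0, "jaw": 1}, {"dx": 0, "dy": 0, "dz": -25, "spin": 0, "jaw": 1}, {"dx": 0, "dy": 0, "dz": -15, "spin": 0, "jaw": 1}, {"dx": 0, "dy": 0, "dz": 0, "spin": 0, "jaw": 1}]}}

```text
t: 13.32
tcp_pos: [0.5289, 0.124, 0.1592]
tcp_rot: [3.137, -0.153, -0.006]
contact_force: [-1.5, -0.8, -2.9]
opening: 0.0556
```

Run:
```python
from h import *
from plant import robot
s=robot.read_state();print(s["t"],tool(s)[0],s["tcp_pos"],s["opening"],s["contact_force"])
c=robot.capture("scene");cv2.imwrite("pics/s10.png",cv2.resize(c["image"][130:300,170:390,::-1],None,fx=3.5,fy=3.5))
```

```text
13.3167 -5.5930302613793135 [0.52885015 0.12402894 0.15919454] 0.05560015826436537 [-1.46136831 -0.75050844 -2.89123836]
```

{"method": "apply_moves", "body": {"moves": [{"dx": 0, "dy": -10, "dz": -4, "spin": 0, "jaw": 1}, {"dx": 0, "dy": -10, "dz": 0, "spin": 0, "jaw": 1}, {"dx": 0, "dy": -5, "dz": 0, "spin": 0, "jaw": 1}, {"dx": 0, "dy": -5, "dz": 0, "spin": 0, "jaw": 1}, {"dx": 0, "dy": -5, "dz": 0, "spin": 0, "jaw": 1}, {"dx": 0, "dy": 0, "dz": 0, "spin": 0, "jaw": 1}]}}

```text
t: 13.87
tcp_pos: [0.5312, 0.0895, 0.1587]
tcp_rot: [-3.136, 0.155, -0.004]
contact_force: [0.5, 6.3, -1.3]
opening: 0.0547
```

Run:
```python
from h import *
from plant import robot
s=robot.read_state();print(s["t"],tool(s)[0],s["tcp_pos"],s["opening"],s["contact_force"],s["torque"])
c=robot.capture("scene");cv2.imwrite("pics/s11.png",cv2.resize(c["image"][130:300,170:390,::-1],None,fx=3.5,fy=3.5))
```

```text
13.8667 -5.64656672900845 [0.53122282 0.08952309 0.15872868] 0.05468567750412785 [ 0.54686554  6.31067327 -1.34474819] [ 1.87840015 -0.30964159  0.04306018]
```

{"method": "apply_moves", "body": {"moves": [{"dx": 0, "dy": -4, "dz": -2, "spin": 0, "jaw": 1}, {"dx": 0, "dy": -4, "dz": -2, "spin": 0, "jaw": 1}, {"dx": 0, "dy": -4, "dz": 0, "spin": 0, "jaw": 1}, {"dx": 0, "dy": -4, "dz": 0, "spin": 0, "jaw": 1}, {"dx": 0, "dy": 0, "dz": 0, "spin": 0, "jaw": 1}]}}

```text
t: 14.33
tcp_pos: [0.531, 0.0737, 0.1545]
tcp_rot: [-3.136, 0.154, -0.003]
contact_force: [0.1, 6.6, -0.4]
opening: 0.0543
```

```bash
cat > look.py <<'E'
import sys
from h import *
from plant import robot
s=robot.read_state();np.set_printoptions(precision=4,suppress=True)
print(round(s["t"],2),round(tool(s)[0],1),s["tcp_pos"],round(s["opening"],4),s["contact_force"],s["torque"])
n,cam,x,y,w,h,f=sys.argv[1],sys.argv[2],*map(float,sys.argv[3:])
x,y,w,h=map(int,(x,y,w,h))
c=robot.capture(cam);cv2.imwrite(f"pics/{n}.png",cv2.resize(c["image"][y:y+h,x:x+w,::-1],None,fx=f,fy=f,interpolation=cv2.INTER_CUBIC))
E
python3 look.py s12 scene 170 130 220 170 3.5
```

```text
14.33 -5.6 [0.531  0.0737 0.1545] 0.0543 [ 0.1259  6.642  -0.443 ] [ 1.873 -0.152 -0.036]
```

{"method": "apply_moves", "body": {"moves": [{"dx": 0, "dy": -4, "dz": 0, "spin": 0, "jaw": 1}, {"dx": 0, "dy": -4, "dz": 0, "spin": 0, "jaw": 1}, {"dx": 0, "dy": -4, "dz": 0, "spin": 0, "jaw": 1}, {"dx": 0, "dy": -4, "dz": 0, "spin": 0, "jaw": 1}, {"dx": 0, "dy": 0, "dz": 0, "spin": 0, "jaw": 1}]}}

```text
t: 14.8
tcp_pos: [0.5307, 0.0569, 0.1543]
tcp_rot: [-3.137, 0.155, -0.002]
contact_force: [-0.9, 4.2, 1.6]
opening: 0.0541
```

```bash
python3 look.py s13 scene 170 130 220 170 3.5
```

```text
14.8 -5.7 [0.5307 0.0569 0.1543] 0.0541 [-0.8619  4.2307  1.5718] [ 1.082   0.1607 -0.003 ]
```

{"method": "apply_moves", "body": {"moves": [{"dx": 0, "dy": -4, "dz": 0, "spin": 0, "jaw": 1}, {"dx": 0, "dy": -4, "dz": 0, "spin": 0, "jaw": 1}, {"dx": 0, "dy": -4, "dz": 0, "spin": 0, "jaw": 1}, {"dx": 0, "dy": -4, "dz": 0, "spin": 0, "jaw": 1}, {"dx": 0, "dy": 0, "dz": 0, "spin": 0, "jaw": 1}]}}

```text
t: 15.27
tcp_pos: [0.5305, 0.0405, 0.1536]
tcp_rot: [3.137, -0.155, 0.0]
contact_force: [-0.4, 2.9, 1.2]
opening: 0.0546
```

```bash
python3 look.py s14 scene 170 130 220 170 3.5
```

```text
15.27 -5.7 [0.5305 0.0405 0.1536] 0.0546 [-0.4229  2.855   1.1975] [0.7997 0.0977 0.0354]
```

{"method": "apply_moves", "body": {"moves": [{"dx": 0, "dy": 0, "dz": 12, "spin": 0, "jaw": 1}, {"dx": 0, "dy": 0, "dz": 20, "spin": 0, "jaw": 1}, {"dx": -10, "dy": -10, "dz": 0, "spin": 0, "jaw": 1}, {"dx": -10, "dy": -10, "dz": 0, "spin": 0, "jaw": 1}, {"dx": -10, "dy": -10, "dz": 0, "spin": 0, "jaw": 1}, {"dx": -5, "dy": -10, "dz": 0, "spin": 0, "jaw": 1}, {"dx": 0, "dy": -10, "dz": 0, "spin": 0, "jaw": 1}, {"dx": 0, "dy": 0, "dz": 0, "spin": 0, "jaw": 1}]}}

```text
t: 15.98
tcp_pos: [0.4956, -0.0109, 0.186]
tcp_rot: [3.136, -0.158, 0.001]
contact_force: [0.2, -0.5, -2.0]
opening: 0.0543
```

```bash
python3 look.py s15 scene 170 130 220 170 3.5;python3 look.py t15 top 270 170 160 130 4.6
```

```text
15.98 -5.8 [ 0.4956 -0.0109  0.186 ] 0.0543 [ 0.1876 -0.5355 -2.0377] [-0.1363 -0.0359 -0.0361]
16.03 -5.7 [ 0.4958 -0.0096  0.1859] 0.0543 [ 0.1171  0.5429 -2.4896] [-0.1291 -0.0486  0.0601]
```

{"method": "apply_moves", "body": {"moves": [{"dx": 0, "dy": -4, "dz": -15, "spin": 0, "jaw": 1}, {"dx": 0, "dy": -4, "dz": -12, "spin": 0, "jaw": 1}, {"dx": 0, "dy": -2, "dz": -4, "spin": 0, "jaw": 1}, {"dx": 0, "dy": -2, "dz": -3, "spin": 0, "jaw": 1}, {"dx": 0, "dy": -2, "dz": -3, "spin": 0, "jaw": 1}, {"dx": 0, "dy": 0, "dz": 0, "spin": 0, "jaw": 1}]}}

```text
t: 16.58
tcp_pos: [0.4953, -0.0228, 0.1481]
tcp_rot: [-3.138, 0.154, 0.001]
contact_force: [-0.3, 0.2, -2.8]
opening: 0.0537
```

```bash
python3 look.py s16 scene 170 130 220 170 3.5
```

```text
16.58 -5.6 [ 0.4953 -0.0228  0.1481] 0.0537 [-0.2548  0.1818 -2.7622] [-0.1739 -0.0295  0.0499]
```

{"method": "apply_moves", "body": {"moves": [{"dx": 0, "dy": -3, "dz": -2, "spin": 0, "jaw": 1}, {"dx": 0, "dy": -3, "dz": -2, "spin": 0, "jaw": 1}, {"dx": 0, "dy": -2, "dz": -2, "spin": 0, "jaw": 1}, {"dx": 0, "dy": 0, "dz": 0, "spin": 0, "jaw": 1}]}}

```text
t: 16.97
tcp_pos: [0.4952, -0.0312, 0.1421]
tcp_rot: [3.138, -0.155, -0.001]
contact_force: [0.3, 0.1, -3.0]
opening: 0.0541
```

```bash
python3 look.py s17 scene 170 130 220 170 3.5
```

```text
16.97 -5.7 [ 0.4952 -0.0312  0.1421] 0.0541 [ 0.306   0.1374 -3.0055] [-0.121  -0.0709 -0.0017]
```

```bash
python3 look.py w17 wrist 0 0 640 480 1.2; python3 look.py s17b scene 220 170 100 75 8
```

```text
17.02 -5.6 [ 0.4953 -0.0309  0.1423] 0.054 [ 0.4371 -0.4621 -2.6732] [-0.1229 -0.0717 -0.0481]
17.07 -5.6 [ 0.4953 -0.0307  0.1424] 0.0537 [-0.8565  0.8448 -2.6444] [-0.1653 -0.124  -0.0132]
```

Run:
```python
from h import *
from plant import robot
np.set_printoptions(precision=4,suppress=True)
W=robot.capture("wrist");S=robot.capture("scene");s=robot.read_state();G=s["tcp_pos"]+np.array([0,0,.005])
R=np.array(W["R"]);t=np.array(W["t"]);f=W["intrinsics"][0,0]
def at(uv,dep):
    o,d=ray(W,uv);dc=R@d;return o+d*dep/dc[2]
m=at((387.5/1.2,385/1.2),f*.056/(183/1.2));print("mouth",m,(m-G)*1000)
# refine by triangulation with scene: mouth outer ellipse extremes; scene crop 8x at 220,170: top-of-mouth (440,105), bottom far corner (600,285), toe (470,410), mouth low (350,215)
sc=lambda x,y:(220+x/8,170+y/8)
def onx(c,uv,x): o,d=ray(c,uv);return o+d*(x-o[0])/d[0]
for n,p in dict(mtop=(440,105),heel=(600,285),toe=(475,410)).items():
    print(n,(onx(S,sc(*p),.4953+.008)-G)*1000)
```

```text
mouth [ 0.4955 -0.0271  0.1672] [ 0.1403  3.316  19.6953]
mtop [ 7.8971 30.9734 49.7704]
heel [ 7.8971 75.0862 -6.2887]
toe [  7.8971  36.0343 -56.3847]
```

{"method": "apply_moves", "body": {"moves": [{"dx": 0, "dy": -3, "dz": -4, "spin": 0, "jaw": 1}, {"dx": 0, "dy": -2.5, "dz": -4, "spin": 0, "jaw": 1}, {"dx": 0, "dy": -3, "dz": -1, "spin": 0, "jaw": 1}, {"dx": 0, "dy": -3, "dz": -1, "spin": 0, "jaw": 1}, {"dx": 0, "dy": 0, "dz": 0, "spin": 0, "jaw": 1}]}}

```text
t: 17.63
tcp_pos: [0.4952, -0.0421, 0.1321]
tcp_rot: [-3.137, 0.154, 0.001]
contact_force: [0.4, 4.8, 0.1]
opening: 0.0539
```

```bash
python3 look.py s18 scene 220 170 100 75 8
```

```text
17.63 -5.6 [ 0.4952 -0.0421  0.1321] 0.0539 [0.4455 4.7503 0.0874] [1.1258 0.1306 0.0318]
```

{"method": "apply_moves", "body": {"moves": [{"dx": 0, "dy": -2, "dz": -1, "spin": 0, "jaw": 1}, {"dx": 0, "dy": -2, "dz": -1, "spin": 0, "jaw": 1}, {"dx": 0, "dy": -2, "dz": -1, "spin": 0, "jaw": 1}, {"dx": 0, "dy": -2, "dz": -1, "spin": 0, "jaw": 1}, {"dx": 0, "dy": 0, "dz": 0, "spin": 0, "jaw": 1}]}}

```text
t: 18.1
tcp_pos: [0.4952, -0.05, 0.1282]
tcp_rot: [-3.138, 0.154, 0.001]
contact_force: [-1.5, 4.1, 2.8]
opening: 0.0541
```

```bash
python3 look.py s19 scene 220 170 100 75 8;  python3 look.py w19 wrist 0 0 640 480 1.2
```

```text
18.1 -5.6 [ 0.4952 -0.05    0.1282] 0.0541 [-1.503   4.0715  2.842 ] [1.048  0.3161 0.0634]
18.15 -5.6 [ 0.4952 -0.0499  0.1283] 0.0539 [-1.5901  3.8269  1.7913] [0.9389 0.4254 0.0859]
```

{"method": "apply_moves", "body": {"moves": [{"dx": 0, "dy": -2, "dz": -1.5, "spin": 0, "jaw": 1}, {"dx": 0, "dy": -2, "dz": -1.5, "spin": 0, "jaw": 1}, {"dx": 0, "dy": -2, "dz": -2, "spin": 0, "jaw": 1}, {"dx": 0, "dy": 0, "dz": 0, "spin": 0, "jaw": 1}]}}

```text
t: 18.53
tcp_pos: [0.4954, -0.0566, 0.1232]
tcp_rot: [3.137, -0.155, -0.0]
contact_force: [-2.0, 1.2, 3.9]
opening: 0.0536
```

```bash
python3 look.py s20 scene 220 170 100 75 8;  python3 look.py w20 wrist 0 0 640 480 1.2
```

```text
18.53 -5.6 [ 0.4954 -0.0566  0.1232] 0.0536 [-2.0138  1.1813  3.9368] [0.518  0.3011 0.1058]
18.58 -5.6 [ 0.4954 -0.0564  0.1234] 0.0535 [-2.5918  0.7116  2.4456] [0.4117 0.4058 0.1172]
```

{"method": "apply_moves", "body": {"moves": [{"dx": 0, "dy": -2, "dz": -2, "spin": 0, "jaw": 1}, {"dx": 0, "dy": -2, "dz": -2, "spin": 0, "jaw": 1}, {"dx": 0, "dy": -1, "dz": -2, "spin": 0, "jaw": 1}, {"dx": 0, "dy": -1, "dz": -2, "spin": 0, "jaw": 1}, {"dx": 0, "dy": 0, "dz": 0, "spin": 0, "jaw": 1}]}}

```text
t: 19.05
tcp_pos: [0.4952, -0.0607, 0.1158]
tcp_rot: [-3.137, 0.151, 0.0]
contact_force: [-9.4, 10.3, 15.4]
opening: 0.0535
```

```bash
python3 look.py s21 scene 220 170 100 75 8;  python3 look.py w21 wrist 0 0 640 480 1.2
```

```text
19.05 -5.5 [ 0.4952 -0.0607  0.1158] 0.0535 [-9.3675 10.2827 15.4375] [2.5433 1.6379 0.3986]
19.1 -5.5 [ 0.4952 -0.0607  0.1158] 0.0533 [-8.764  10.6218 15.7566] [2.4773 1.6299 0.3604]
```

{"method": "apply_moves", "body": {"moves": [{"dx": 0, "dy": 1, "dz": 4, "spin": 0, "jaw": 1}, {"dx": -3, "dy": 0, "dz": 2, "spin": 0, "jaw": 1}, {"dx": -4, "dy": 0, "dz": 0, "spin": 0, "jaw": 1}, {"dx": 0, "dy": 0, "dz": 0, "spin": 0, "jaw": 1}]}}

```text
t: 19.48
tcp_pos: [0.4876, -0.0616, 0.1213]
tcp_rot: [3.137, -0.155, -0.001]
contact_force: [0.7, -0.4, -3.0]
opening: 0.0534
```

```bash
python3 look.py s22 scene 220 170 100 75 8;  python3 look.py w22 wrist 0 0 640 480 1.2
```

```text
19.48 -5.6 [ 0.4876 -0.0616  0.1213] 0.0534 [ 0.6845 -0.4227 -3.0154] [-0.1783 -0.0907  0.0476]
19.53 -5.6 [ 0.4879 -0.0616  0.1213] 0.0535 [-1.2946 -0.3811 -2.6049] [-0.1452 -0.0646 -0.0169]
```

{"method": "apply_moves", "body": {"moves": [{"dx": 0, "dy": 0, "dz": -3, "spin": 0, "jaw": 1}, {"dx": 0, "dy": 0, "dz": -3, "spin": 0, "jaw": 1}, {"dx": 0, "dy": -1, "dz": -2, "spin": 0, "jaw": 1}, {"dx": 0, "dy": 0, "dz": 0, "spin": 0, "jaw": 1}]}}

```text
t: 19.92
tcp_pos: [0.4885, -0.0625, 0.1131]
tcp_rot: [3.138, -0.155, 0.0]
contact_force: [-1.5, -2.2, 6.5]
opening: 0.0536
```

```bash
python3 look.py s23 scene 220 170 100 75 8;  python3 look.py w23 wrist 0 0 640 480 1.2
```

```text
19.92 -5.6 [ 0.4885 -0.0625  0.1131] 0.0536 [-1.546  -2.2098  6.5241] [-0.2766  0.2812  0.0631]
19.97 -5.6 [ 0.4886 -0.0624  0.1133] 0.0536 [-2.4431 -1.9436  5.4777] [-0.2041  0.3291  0.0393]
```

{"method": "apply_moves", "body": {"moves": [{"dx": 0, "dy": -1, "dz": -2, "spin": 0, "jaw": 1}, {"dx": 0, "dy": -1, "dz": -2, "spin": 0, "jaw": 1}, {"dx": 0, "dy": 0, "dz": -2, "spin": 0, "jaw": 1}, {"dx": 0, "dy": 0, "dz": 0, "spin": 0, "jaw": 1}]}}

```text
t: 20.35
tcp_pos: [0.4885, -0.065, 0.1072]
tcp_rot: [3.137, -0.155, -0.0]
contact_force: [-3.5, -5.7, 7.4]
opening: 0.0534
```

```bash
python3 look.py s24 scene 220 170 100 75 8;  python3 look.py w24 wrist 0 0 640 480 1.2
```

```text
20.35 -5.7 [ 0.4885 -0.065   0.1072] 0.0534 [-3.5319 -5.7379  7.4354] [-0.8728  0.502  -0.0054]
20.4 -5.7 [ 0.4885 -0.0649  0.1073] 0.0531 [-2.1168 -5.2622  7.3276] [-0.8601  0.5392  0.0646]
```

Run:
```python
from h import *
from plant import robot
S=robot.capture("scene")
for th in (80,90,95,100,105,110):
    a=np.deg2rad(th);ax=np.array([0,-np.sin(a),np.cos(a)]) # to mouth
    c=np.array([.4885,-.04,.125]);v=c-(-np.array(S["R"]).T@np.array(S["t"]));n=np.cross(ax,v);n/=np.linalg.norm(n);n*=np.sign(n[2])
    p=proj(S,[c+.028*n+ax*.03,c+.028*n-ax*.03,c-.028*n+ax*.03,c-.028*n-ax*.03]);d=p[1]-p[0];e=p[3]-p[2];print(th,np.degrees(np.arctan2(d[1],d[0])),np.degrees(np.arctan2(e[1],e[0])))
```

```text
80 14.044759189946936 14.149497114073643
90 5.811356964167348 6.2146915348460485
95 1.5356480633862966 2.0914713146540507
100 -2.8785480432022825 -2.168247936483266
105 -7.455074746526916 -6.588701451612399
110 -12.216538143551212 -11.193214690212551
```

{"method": "apply_moves", "body": {"moves": [{"dx": 0, "dy": -2, "dz": 0, "spin": 0, "jaw": 1}, {"dx": 0, "dy": -2, "dz": -2, "spin": 0, "jaw": 1}, {"dx": 0, "dy": -2, "dz": -2, "spin": 0, "jaw": 1}, {"dx": 0, "dy": 0, "dz": 0, "spin": 0, "jaw": 1}]}}

```text
t: 20.83
tcp_pos: [0.4882, -0.0705, 0.1029]
tcp_rot: [3.138, -0.155, -0.001]
contact_force: [-2.1, -1.1, 3.9]
opening: 0.0519
```

```bash
python3 look.py s25 scene 220 170 100 75 8;  python3 look.py w25 wrist 0 0 640 480 1.2
```

```text
20.83 -5.6 [ 0.4882 -0.0705  0.1029] 0.0519 [-2.069  -1.0856  3.9433] [0.0114 0.2654 0.0322]
20.88 -5.6 [ 0.4882 -0.0704  0.1031] 0.0517 [-2.3162 -0.7047  2.8625] [0.0029 0.393  0.0502]
```

{"method": "apply_moves", "body": {"moves": [{"dx": 0, "dy": 0, "dz": 0, "spin": 0, "jaw": 0.36}, {"dx": 0, "dy": 0, "dz": 0, "spin": 0, "jaw": 0.36}, {"dx": 0, "dy": 0, "dz": 0, "spin": 0, "jaw": 0.36}, {"dx": 0, "dy": 0, "dz": 0, "spin": 0, "jaw": 0.36}]}}

```text
t: 21.27
tcp_pos: [0.4884, -0.07, 0.1034]
tcp_rot: [-3.138, 0.154, -0.0]
contact_force: [0.0, -0.3, -0.2]
opening: 0.0599
```

```bash
python3 look.py s26 scene 220 170 100 75 8;  python3 look.py w26 wrist 0 0 640 480 1.2
```

```text
21.27 -5.6 [ 0.4884 -0.07    0.1034] 0.0599 [ 0.0243 -0.3273 -0.1683] [-0.0204 -0.0677 -0.1001]
21.32 -5.6 [ 0.4884 -0.0701  0.1034] 0.0603 [ 0.2617  0.1876 -0.9262] [-0.0289 -0.0596  0.0141]
```

{"method": "apply_moves", "body": {"moves": [{"dx": 0, "dy": 0, "dz": 10, "spin": 0, "jaw": 0.36}, {"dx": 0, "dy": -2, "dz": 25, "spin": 0, "jaw": 0.3}, {"dx": 0, "dy": -5, "dz": 35, "spin": 0, "jaw": 0}, {"dx": 0, "dy": -20, "dz": 35, "spin": 0, "jaw": 0}, {"dx": -10, "dy": -35, "dz": 15, "spin": 0, "jaw": 0}, {"dx": -10, "dy": -35, "dz": 0, "spin": 0, "jaw": 0}, {"dx": 0, "dy": -35, "dz": 0, "spin": 0, "jaw": 0}, {"dx": 0, "dy": 0, "dz": 0, "spin": 0, "jaw": 0}]}}

```text
t: 22.03
tcp_pos: [0.4671, -0.2087, 0.2243]
tcp_rot: [3.135, -0.165, 0.001]
contact_force: [-0.5, -1.8, -0.6]
opening: 0.0934
```

```bash
python3 look.py s27 scene 200 160 140 105 5.7;  python3 look.py w27 wrist 0 0 640 480 1.2;python3 look.py t27 top 310 190 160 100 5
```

```text
22.03 -6.0 [ 0.4671 -0.2087  0.2243] 0.0934 [-0.4765 -1.7665 -0.5995] [-0.0784 -0.0343  0.0004]
22.08 -5.9 [ 0.4677 -0.2053  0.2241] 0.0941 [ 0.0104 -0.0686 -0.3195] [-0.0366 -0.1016  0.0119]
22.13 -5.7 [ 0.4681 -0.2031  0.224 ] 0.0939 [ 0.8477 -0.0677 -0.7646] [ 0.0413 -0.0692 -0.0004]
```

{"method": "apply_moves", "body": {"moves": [{"dx": -1, "dy": 26, "dz": 0, "spin": -0.095, "jaw": 0}, {"dx": -1, "dy": 27, "dz": 0, "spin": -0.095, "jaw": 0}, {"dx": -1, "dy": 27, "dz": 0, "spin": -0.095, "jaw": 0}, {"dx": -1, "dy": 27, "dz": 0, "spin": -0.095, "jaw": 0}, {"dx": -1, "dy": 27, "dz": 0, "spin": -0.095, "jaw": 0}, {"dx": -1, "dy": 27, "dz": 0, "spin": -0.095, "jaw": 0}, {"dx": -1, "dy": 26, "dz": 0, "spin": -0.095, "jaw": 0}, {"dx": -1, "dy": 26, "dz": 0, "spin": -0.095, "jaw": 0}]}}

```text
t: 22.85
tcp_pos: [0.4598, 0.0136, 0.2238]
tcp_rot: [-2.855, 1.31, -0.0]
contact_force: [0.5, 0.2, -0.1]
opening: 0.0941
```

{"method": "apply_moves", "body": {"moves": [{"dx": 0, "dy": 0, "dz": -20, "spin": 0, "jaw": 0}, {"dx": 0, "dy": 0, "dz": 0, "spin": 0, "jaw": 0}]}}

```text
t: 23.02
tcp_pos: [0.4589, 0.0132, 0.2018]
tcp_rot: [2.859, -1.3, -0.004]
contact_force: [-1.0, -0.2, -0.8]
opening: 0.0942
```

```bash
python3 look.py w28 wrist 0 0 640 480 1.2
python3 - <<'E'
from h import *
from plant import robot
np.set_printoptions(precision=4,suppress=True)
W=robot.capture("wrist");T=robot.capture("top");S=robot.capture("scene")
o=np.array([.4471,-.095,.0275]);R=plateR(-.1347,np.deg2rad(19));P=lambda x,y,z=0:o+R@np.array([x,y,z])/1000
m=P(28,128,72);print(m,proj(W,m)*1.2,proj(S,m),"bottom",P(28,128),"axis54",P(28,128,54))
E
```

```text
23.02 -48.9 [0.4589 0.0132 0.2018] 0.0942 [-0.9604 -0.2103 -0.8279] [-0.038   0.0027  0.0637]
[0.4501 0.0008 0.1422] [[391.0937 345.5069]] [[281.6843 190.5822]] bottom [0.4753 0.0225 0.0783] axis54 [0.4564 0.0062 0.1262]
```

Run:
```python
from h import *
from plant import robot
np.set_printoptions(precision=4,suppress=True)
W=robot.capture("wrist");T=robot.capture("top");S=robot.capture("scene")
o=np.array([.4471,-.095,.0275]);R=plateR(-.1347,np.deg2rad(19));P=lambda x,y,z=0:o+R@np.array([x,y,z])/1000
b=P(28,128);print("pred bottom: wrist",proj(W,b)*1.2,"top crop",(proj(T,b)-[310,190])*5,"scene crop",(proj(S,b)-[200,160])*5.7)
m=P(28,128,72);print("pred mouth: wrist",proj(W,m)*1.2,"top crop",(proj(T,m)-[310,190])*5,"scene crop",(proj(S,m)-[200,160])*5.7)
mt=(310+221/5,190+385/5);ms=(200+463/5.7,160+172/5.7);mw=(410/1.2,340/1.2)
print(tri(T,mt,S,ms),tri(W,mw,S,ms),tri(T,mt,W,mw))
# pad/outline overlay
for nm,c in (("w29",W),("t29",T),("s29",S)):
    im=c["image"][:,:,::-1].copy()
    for z in(0,72):
        a=np.linspace(0,2*np.pi,60);pts=np.array([P(28+28*np.cos(q),128+28*np.sin(q),z) for q in a]);cv2.polylines(im,[np.round(proj(c,pts)).astype(np.int32)],True,(0,255,0) if z else (255,0,0),1)
    if nm!="w29": im=im[150:300,200:400]if nm=="s29" else im[190:290,300:460]; im=cv2.resize(im,None,fx=4,fy=4)
    cv2.imwrite(f"pics/{nm}.png",im)
```

```text
pred bottom: wrist [[387.2626 255.4799]] top crop [[167.4353 359.6926]] scene crop [[508.2119 338.1002]]
pred mouth: wrist [[387.035  344.7101]] top crop [[213.0132 398.9104]] scene crop [[465.6006 174.3184]]
(array([ 0.4569, -0.0008,  0.1478]), np.float64(0.0046563500237857035)) (array([ 0.4611, -0.0004,  0.1514]), np.float64(0.006227835359189143)) (array([ 0.4585, -0.0046,  0.1426]), np.float64(0.0028667676080467116))
```

```bash
cat > ov.py <<'E'
from h import *
from plant import robot
import sys
def overlay(b,ax,tag):
    ax=np.array(ax)/np.linalg.norm(ax);u=np.cross(ax,[1,0,0]);u/=np.linalg.norm(u);v=np.cross(ax,u)
    for k in("wrist","top","scene"):
        c=robot.capture(k);im=c["image"][:,:,::-1].copy()
        for h,col in((0,(255,0,0)),(.072,(0,255,0))):
            a=np.linspace(0,2*np.pi,60);pts=np.array([b+ax*h+.028*(np.cos(q)*u+np.sin(q)*v) for q in a]);cv2.polylines(im,[np.round(proj(c,pts)).astype(np.int32)],True,col,1)
        if k!="wrist":
            q=proj(c,b)[0].astype(int);im=cv2.resize(im[q[1]-50:q[1]+40,q[0]-60:q[0]+60],None,fx=4.4,fy=4.4)
        else: im=im[150:390,180:500]
        cv2.imwrite(f"pics/{tag}_{k}.png",im)
    L=[cv2.imread(f"pics/{tag}_{k}.png") for k in("wrist","top","scene")]
    L=[cv2.resize(i,(400,300)) for i in L];cv2.imwrite(f"pics/{tag}.png",np.vstack([np.hstack(L[:2]),np.hstack([L[2],np.zeros_like(L[2])])]))
E
python3 -c "
from ov import *
overlay(np.array([.463,.0213,.079]),[-.06,-.324,.944],'o1')"
python3 -c "
from ov import *
m=np.array([.459,-.002,.148]);ax=np.array([.08,-.34,.93]);ax/=np.linalg.norm(ax)
overlay(m-.072*ax,ax,'o2');print(m-.072*ax)"
```

```text
[0.4532019  0.02264194 0.08059706]
```

{"method": "apply_moves", "body": {"moves": [{"dx": -3, "dy": 0, "dz": 0, "spin": 0.12, "jaw": 0}, {"dx": 0, "dy": 0, "dz": 0, "spin": 0.12, "jaw": 0}, {"dx": 0, "dy": 0, "dz": 0, "spin": 0.12, "jaw": 0}, {"dx": 0, "dy": 0, "dz": 0, "spin": 0.12, "jaw": 0}, {"dx": 0, "dy": 0, "dz": 0, "spin": 0.12, "jaw": 0}, {"dx": 0, "dy": 0, "dz": 0, "spin": 0.12, "jaw": 0}, {"dx": 0, "dy": 0, "dz": 0, "spin": 0.12, "jaw": 0}, {"dx": 0, "dy": 0, "dz": 0, "spin": 0.12, "jaw": 0}]}}

```text
t: 24.33
tcp_pos: [0.4573, 0.0109, 0.2035]
tcp_rot: [3.137, 0.169, -0.0]
contact_force: [-0.4, 0.1, 0.5]
opening: 0.0941
```

{"method": "apply_moves", "body": {"moves": [{"dx": 0, "dy": 0, "dz": 0, "spin": 0.12, "jaw": 0}, {"dx": 0, "dy": 0, "dz": 0, "spin": 0.05, "jaw": 0}, {"dx": 0, "dy": 0, "dz": 0, "spin": 0, "jaw": 0}]}}

```text
t: 24.58
tcp_pos: [0.4573, 0.0108, 0.2034]
tcp_rot: [-3.112, -0.43, 0.0]
contact_force: [-0.2, -0.5, -0.7]
opening: 0.0937
```

```bash
python3 look.py w30 wrist 0 0 640 480 1.2;  python3 -c "
from ov import *
m=np.array([.459,-.003,.150]);b=np.array([.452,.022,.084])
overlay(b,m-b,'o3')"
```

```text
24.58 15.7 [0.4573 0.0108 0.2034] 0.0937 [-0.1855 -0.5385 -0.7365] [-0.0676 -0.082  -0.002 ]
```

{"method": "apply_moves", "body": {"moves": [{"dx": -2, "dy": 2, "dz": -25, "spin": 0, "jaw": 0}, {"dx": 0, "dy": 0, "dz": -25, "spin": 0, "jaw": 0}, {"dx": 0, "dy": 0, "dz": -20, "spin": 0, "jaw": 0}, {"dx": 0, "dy": 0, "dz": -13, "spin": 0, "jaw": 0}, {"dx": 0, "dy": 0, "dz": 0, "spin": 0, "jaw": 0}]}}

```text
t: 25.2
tcp_pos: [0.454, 0.013, 0.1183]
tcp_rot: [-3.112, -0.424, 0.005]
contact_force: [0.1, 0.1, -0.1]
opening: 0.0941
```

```bash
python3 look.py s31 scene 200 160 140 105 5.7;  python3 look.py w31 wrist 0 0 640 480 1.2
```

```text
25.2 15.5 [0.454  0.013  0.1183] 0.0941 [ 0.1323  0.1447 -0.1269] [ 0.0182 -0.0781 -0.0054]
25.25 15.6 [0.4548 0.0132 0.1198] 0.0938 [-0.5233  0.1727  0.2075] [ 0.0337 -0.1168  0.0187]
```

{"method": "apply_moves", "body": {"moves": [{"dx": 0, "dy": 0, "dz": 0, "spin": 0, "jaw": 0.35}, {"dx": 0, "dy": 0, "dz": 0, "spin": 0, "jaw": 0.5}, {"dx": 0, "dy": 0, "dz": 0, "spin": 0, "jaw": 1}, {"dx": 0, "dy": 0, "dz": 0, "spin": 0, "jaw": 1}, {"dx": 0, "dy": 0, "dz": 0, "spin": 0, "jaw": 1}, {"dx": 0, "dy": 0, "dz": 0, "spin": 0, "jaw": 1}, {"dx": 0, "dy": 0, "dz": 0, "spin": 0, "jaw": 1}, {"dx": 0, "dy": 0, "dz": 0, "spin": 0, "jaw": 1}]}}

```text
t: 25.97
tcp_pos: [0.4553, 0.0128, 0.1205]
tcp_rot: [3.112, 0.426, -0.0]
contact_force: [-1.7, -0.8, 3.0]
opening: 0.0557
```

```bash
python3 look.py s32 scene 200 160 140 105 5.7;  python3 look.py w32 wrist 0 0 640 480 1.2
```

```text
25.97 15.6 [0.4553 0.0128 0.1205] 0.0557 [-1.7148 -0.8479  3.0135] [-0.2086  0.2041 -0.0083]
26.02 15.6 [0.4553 0.0128 0.1205] 0.0557 [-1.1906 -0.4322  3.1004] [-0.2791  0.3262 -0.0484]
```

{"method": "apply_moves", "body": {"moves": [{"dx": 0, "dy": 2, "dz": 15, "spin": 0, "jaw": 1}, {"dx": 0, "dy": 3, "dz": 25, "spin": 0, "jaw": 1}, {"dx": 5, "dy": 10, "dz": 30, "spin": -0.06, "jaw": 1}, {"dx": 15, "dy": 20, "dz": 15, "spin": -0.06, "jaw": 1}, {"dx": 20, "dy": 25, "dz": 0, "spin": -0.06, "jaw": 1}, {"dx": 20, "dy": 25, "dz": 0, "spin": -0.06, "jaw": 1}, {"dx": 15, "dy": 20, "dz": 0, "spin": -0.06, "jaw": 1}, {"dx": 0, "dy": 7, "dz": 0, "spin": -0.07, "jaw": 1}]}}

```text
t: 26.73
tcp_pos: [0.532, 0.128, 0.205]
tcp_rot: [-3.136, 0.155, 0.0]
contact_force: [-0.2, 0.2, -2.0]
opening: 0.0552
```

{"method": "apply_moves", "body": {"moves": [{"dx": 0, "dy": 0, "dz": -20, "spin": 0, "jaw": 1}, {"dx": 0, "dy": 0, "dz": -20, "spin": 0, "jaw": 1}, {"dx": 0, "dy": 0, "dz": -14, "spin": 0, "jaw": 1}, {"dx": 0, "dy": 0, "dz": 0, "spin": 0, "jaw": 1}]}}

```text
t: 27.07
tcp_pos: [0.5288, 0.1246, 0.1487]
tcp_rot: [3.137, -0.153, -0.007]
contact_force: [-0.1, -0.3, -2.5]
opening: 0.055
```

```bash
python3 look.py s33 scene 220 150 120 90 6.6;  python3 look.py w33 wrist 0 0 640 480 1.2
```

```text
27.07 -5.6 [0.5288 0.1246 0.1487] 0.055 [-0.1122 -0.303  -2.5107] [-0.0615 -0.007  -0.0747]
27.12 -5.6 [0.5295 0.1248 0.1503] 0.0544 [ 0.5895  0.0731 -1.4157] [-0.0422 -0.1138 -0.012 ]
```

{"method": "apply_moves", "body": {"moves": [{"dx": 0, "dy": -12, "dz": 1, "spin": 0, "jaw": 1}, {"dx": 0, "dy": -12, "dz": 0, "spin": 0, "jaw": 1}, {"dx": 0, "dy": -6, "dz": 0, "spin": 0, "jaw": 1}, {"dx": 0, "dy": -4, "dz": 0, "spin": 0, "jaw": 1}, {"dx": 0, "dy": -4, "dz": 0, "spin": 0, "jaw": 1}, {"dx": 0, "dy": -4, "dz": 0, "spin": 0, "jaw": 1}, {"dx": 0, "dy": 0, "dz": 0, "spin": 0, "jaw": 1}]}}

```text
t: 27.75
tcp_pos: [0.5306, 0.084, 0.1531]
tcp_rot: [-3.136, 0.153, -0.001]
contact_force: [-0.8, 7.5, 1.8]
opening: 0.0545
```

```bash
python3 look.py s34 scene 220 150 120 90 6.6
```

```text
27.75 -5.6 [0.5306 0.084  0.1531] 0.0545 [-0.8409  7.5131  1.8165] [ 1.7224  0.1862 -0.0483]
```

Tilting again. I'll keep going.

{"method": "apply_moves", "body": {"moves": [{"dx": 0, "dy": -4, "dz": 0, "spin": 0, "jaw": 1}, {"dx": 0, "dy": -4, "dz": 0, "spin": 0, "jaw": 1}, {"dx": 0, "dy": -4, "dz": 0, "spin": 0, "jaw": 1}, {"dx": 0, "dy": -4, "dz": 0, "spin": 0, "jaw": 1}, {"dx": 0, "dy": -4, "dz": 0, "spin": 0, "jaw": 1}, {"dx": 0, "dy": 0, "dz": 0, "spin": 0, "jaw": 1}]}}

```text
t: 28.3
tcp_pos: [0.5304, 0.0638, 0.153]
tcp_rot: [-3.136, 0.153, -0.001]
contact_force: [-2.3, 5.1, 4.6]
opening: 0.0544
```

```bash
python3 look.py s35 scene 220 150 120 90 6.6;  python3 look.py w35 wrist 0 0 640 480 1.2
```

```text
28.3 -5.6 [0.5304 0.0638 0.153 ] 0.0544 [-2.2744  5.086   4.6076] [1.5767 0.5856 0.0138]
28.35 -5.6 [0.5305 0.0639 0.153 ] 0.0547 [-1.7393  5.0887  3.0226] [1.4513 0.4835 0.0306]
```

{"method": "apply_moves", "body": {"moves": [{"dx": 0, "dy": -4, "dz": 0, "spin": 0, "jaw": 1}, {"dx": 0, "dy": -4, "dz": 0, "spin": 0, "jaw": 1}, {"dx": 0, "dy": -4, "dz": 0, "spin": 0, "jaw": 1}, {"dx": 0, "dy": -4, "dz": 0, "spin": 0, "jaw": 1}, {"dx": 0, "dy": 0, "dz": 0, "spin": 0, "jaw": 1}]}}

```text
t: 28.82
tcp_pos: [0.5305, 0.0471, 0.1529]
tcp_rot: [-3.137, 0.154, -0.001]
contact_force: [-1.1, 3.5, 4.0]
opening: 0.0546
```

```bash
python3 look.py s36 scene 220 150 120 90 6.6;  python3 look.py w36 wrist 0 0 640 480 1.2
```

```text
28.82 -5.6 [0.5305 0.0471 0.1529] 0.0546 [-1.1117  3.4742  4.0412] [1.0521 0.3623 0.0192]
28.87 -5.6 [0.5306 0.0473 0.1529] 0.0543 [-0.5384  3.6432  3.9493] [0.952  0.2817 0.072 ]
```

{"method": "apply_moves", "body": {"moves": [{"dx": 0, "dy": -4, "dz": 0, "spin": 0, "jaw": 1}, {"dx": 0, "dy": -4, "dz": 0, "spin": 0, "jaw": 1}, {"dx": 0, "dy": -4, "dz": 0, "spin": 0, "jaw": 1}, {"dx": 0, "dy": 0, "dz": 0, "spin": 0, "jaw": 1}]}}

```text
t: 29.25
tcp_pos: [0.5304, 0.0346, 0.1526]
tcp_rot: [3.138, -0.154, 0.0]
contact_force: [-2.4, 2.6, 4.0]
opening: 0.0544
```

```bash
python3 look.py s37 scene 220 150 120 90 6.6;  python3 look.py w37 wrist 0 0 640 480 1.2
```

```text
29.25 -5.6 [0.5304 0.0346 0.1526] 0.0544 [-2.3512  2.648   3.9719] [0.822  0.4156 0.0814]
29.3 -5.6 [0.5304 0.0349 0.1526] 0.0543 [-0.4743  2.4917  1.8451] [0.631  0.2439 0.0297]
```

{"method": "apply_moves", "body": {"moves": [{"dx": 0, "dy": -3, "dz": -3, "spin": 0, "jaw": 1}, {"dx": 0, "dy": -3, "dz": -3, "spin": 0, "jaw": 1}, {"dx": 0, "dy": 0, "dz": 0, "spin": 0, "jaw": 1}, {"dx": 0, "dy": 0, "dz": 10, "spin": 0, "jaw": 1}, {"dx": 0, "dy": 0, "dz": 20, "spin": 0, "jaw": 1}, {"dx": 0, "dy": 0, "dz": 10, "spin": 0, "jaw": 1}, {"dx": 0, "dy": 0, "dz": 0, "spin": 0, "jaw": 1}]}}

```text
t: 29.93
tcp_pos: [0.5314, 0.0288, 0.1887]
tcp_rot: [3.137, -0.154, 0.005]
contact_force: [-0.1, -0.3, -2.5]
opening: 0.0547
```

```bash
python3 look.py s38 scene 220 150 120 90 6.6;  python3 look.py w38 wrist 0 0 640 480 1.2
```

```text
29.93 -5.6 [0.5314 0.0288 0.1887] 0.0547 [-0.1126 -0.3455 -2.4665] [-0.1468 -0.0596 -0.0207]
29.98 -5.6 [0.5309 0.0286 0.1873] 0.0548 [ 0.2771 -1.0972 -3.8626] [-0.1833 -0.0598  0.0215]
```

Run:
```python
from h import *
from plant import robot
np.set_printoptions(precision=1,suppress=True)
W=robot.capture("wrist");S=robot.capture("scene");s=robot.read_state();G=s["tcp_pos"]+np.array([0,0,.005])
f=W["intrinsics"][0,0];R=np.array(W["R"])
def at(uv,dep):
    o,d=ray(W,uv);dc=R@d;return o+d*dep/dc[2]
# upper generator: mouth end & bottom end in wrist
for z in (.02,.025,.03,.035): print("lip if z=G+",z,(onz(W,(387/1.2,420/1.2),G[2]+z)-G)*1000,"heel:",[ (onz(W,(385/1.2,166/1.2),G[2]+q)-G)*1000 for q in (-.01,0,.01)])
# width of lip -> mouth diameter at widest row: (299..476) at row 418
print((at((387/1.2,418/1.2),f*.056/(177/1.2))-G)*1000)
# scene silhouettes
sc=lambda x,y:(220+x/6.6,150+y/6.6)
def onx(c,uv,x): o,d=ray(c,uv);return o+d*(x-o[0])/d[0]
for n,p in dict(mtop=(455,163),heel=(640,270),toe=(562,408)).items():
    print(n,[(onx(S,sc(*p),G[0]+dx)-G)*1000 for dx in(-.02,-.015)])
```

```text
lip if z=G+ 0.02 [-0.7 -8.7 20. ] heel: [array([  6.2,  68.7, -10. ]), array([ 6.2, 68.5,  0. ]), array([ 6.3, 68.4, 10. ])]
lip if z=G+ 0.025 [-0.5 -6.1 25. ] heel: [array([  6.2,  68.7, -10. ]), array([ 6.2, 68.5,  0. ]), array([ 6.3, 68.4, 10. ])]
lip if z=G+ 0.03 [-0.2 -3.4 30. ] heel: [array([  6.2,  68.7, -10. ]), array([ 6.2, 68.5,  0. ]), array([ 6.3, 68.4, 10. ])]
lip if z=G+ 0.035 [ 0.  -0.8 35. ] heel: [array([  6.2,  68.7, -10. ]), array([ 6.2, 68.5,  0. ]), array([ 6.3, 68.4, 10. ])]
[-0.8 -9.  18.1]
mtop [array([-20. ,   6.3,  36.6]), array([-15. ,   7.5,  39.8])]
heel [array([-20. ,  68.3,   1.5]), array([-15. ,  69.2,   5. ])]
toe [array([-20. ,  40.8, -59. ]), array([-15. ,  41.9, -55.3])]
```

{"method": "apply_moves", "body": {"moves": [{"dx": -10, "dy": -12, "dz": 2, "spin": 0, "jaw": 1}, {"dx": -12, "dy": -15, "dz": 2, "spin": 0, "jaw": 1}, {"dx": -12, "dy": -15, "dz": 0, "spin": 0, "jaw": 1}, {"dx": -10, "dy": -15, "dz": 0, "spin": 0, "jaw": 1}, {"dx": 0, "dy": -12, "dz": 0, "spin": 0, "jaw": 1}, {"dx": 0, "dy": 0, "dz": -15, "spin": 0, "jaw": 1}, {"dx": 0, "dy": 0, "dz": -15, "spin": 0, "jaw": 1}, {"dx": 0, "dy": 0, "dz": 0, "spin": 0, "jaw": 1}]}}

```text
t: 30.8
tcp_pos: [0.4847, -0.0404, 0.1578]
tcp_rot: [-3.137, 0.155, 0.006]
contact_force: [-1.4, 0.0, -4.3]
opening: 0.0545
```

```bash
python3 look.py s39 scene 220 150 120 90 6.6;  python3 look.py w39 wrist 0 0 640 480 1.2
```

```text
30.8 -5.6 [ 0.4847 -0.0404  0.1578] 0.0545 [-1.3549  0.047  -4.3178] [-0.1213  0.0096  0.0578]
30.85 -5.6 [ 0.4853 -0.04    0.1591] 0.0542 [-0.1654  0.1857 -1.7184] [-0.1141 -0.132   0.0226]
```

{"method": "apply_moves", "body": {"moves": [{"dx": 2, "dy": -2, "dz": -7, "spin": 0, "jaw": 1}, {"dx": 0, "dy": -2, "dz": -5, "spin": 0, "jaw": 1}, {"dx": 0, "dy": -2, "dz": -3, "spin": 0, "jaw": 1}, {"dx": 0, "dy": -2, "dz": -2, "spin": 0, "jaw": 1}, {"dx": 0, "dy": -2, "dz": -2, "spin": 0, "jaw": 1}, {"dx": 0, "dy": 0, "dz": 0, "spin": 0, "jaw": 1}]}}

```text
t: 31.4
tcp_pos: [0.4882, -0.0506, 0.1411]
tcp_rot: [3.138, -0.155, -0.001]
contact_force: [0.3, 0.1, -2.6]
opening: 0.0542
```

```bash
python3 look.py s40 scene 220 150 120 90 6.6
```

```text
31.4 -5.6 [ 0.4882 -0.0506  0.1411] 0.0542 [ 0.2801  0.0714 -2.5648] [-0.1123 -0.0109 -0.0494]
```

{"method": "apply_moves", "body": {"moves": [{"dx": 0, "dy": -1, "dz": -2, "spin": 0, "jaw": 1}, {"dx": 0, "dy": -2, "dz": -2, "spin": 0, "jaw": 1}, {"dx": 0, "dy": -2, "dz": -2, "spin": 0, "jaw": 1}, {"dx": 0, "dy": -2, "dz": -2, "spin": 0, "jaw": 1}, {"dx": 0, "dy": 0, "dz": 0, "spin": 0, "jaw": 1}]}}

```text
t: 31.87
tcp_pos: [0.4884, -0.0574, 0.1334]
tcp_rot: [3.138, -0.154, -0.0]
contact_force: [-2.2, -0.8, 5.7]
opening: 0.0544
```

```bash
python3 look.py s41 scene 220 150 120 90 6.6; python3 look.py w41 wrist 0 0 640 480 1.2
```

```text
31.87 -5.6 [ 0.4884 -0.0574  0.1334] 0.0544 [-2.243  -0.7853  5.6631] [0.1896 0.3898 0.1154]
31.92 -5.6 [ 0.4884 -0.0573  0.1335] 0.0541 [-2.215   0.1888  4.9532] [0.0968 0.4226 0.0716]
```

{"method": "apply_moves", "body": {"moves": [{"dx": 0, "dy": -1, "dz": -2, "spin": 0, "jaw": 1}, {"dx": 0, "dy": -1, "dz": -2, "spin": 0, "jaw": 1}, {"dx": 0, "dy": -1, "dz": -2, "spin": 0, "jaw": 1}, {"dx": 0, "dy": -1, "dz": -2, "spin": 0, "jaw": 1}, {"dx": 0, "dy": -1, "dz": -2, "spin": 0, "jaw": 1}, {"dx": 0, "dy": 0, "dz": 0, "spin": 0, "jaw": 1}]}}

```text
t: 32.47
tcp_pos: [0.4882, -0.0627, 0.1233]
tcp_rot: [3.137, -0.154, -0.001]
contact_force: [-3.2, -2.6, 6.4]
opening: 0.0546
```

```bash
python3 look.py s42 scene 220 150 120 90 6.6; python3 look.py w42 wrist 0 0 640 480 1.2
```

```text
32.47 -5.6 [ 0.4882 -0.0627  0.1233] 0.0546 [-3.1518 -2.5647  6.3538] [-0.425   0.7042  0.1683]
32.52 -5.6 [ 0.4882 -0.0626  0.1234] 0.0542 [-2.8395 -2.3274  5.2058] [-0.3673  0.6219  0.1074]
```

{"method": "apply_moves", "body": {"moves": [{"dx": 0, "dy": -1, "dz": -2, "spin": 0, "jaw": 1}, {"dx": 0, "dy": -1, "dz": -2, "spin": 0, "jaw": 1}, {"dx": 0, "dy": -1, "dz": -2, "spin": 0, "jaw": 1}, {"dx": 0, "dy": -1, "dz": -2, "spin": 0, "jaw": 1}, {"dx": 0, "dy": 0, "dz": 0, "spin": 0, "jaw": 1}]}}

```text
t: 32.98
tcp_pos: [0.4881, -0.0666, 0.1152]
tcp_rot: [3.137, -0.154, -0.001]
contact_force: [-3.9, -2.0, 4.7]
opening: 0.0547
```

```bash
python3 look.py s43 scene 220 150 120 90 6.6; python3 look.py w43 wrist 0 0 640 480 1.2
```

```text
32.98 -5.6 [ 0.4881 -0.0666  0.1152] 0.0547 [-3.9072 -1.9586  4.6639] [-0.2941  0.6999  0.1647]
33.03 -5.6 [ 0.4881 -0.0666  0.1153] 0.0546 [-3.6469 -2.6258  3.9057] [-0.3323  0.6404  0.1643]
```

{"method": "apply_moves", "body": {"moves": [{"dx": 0, "dy": -1, "dz": -2, "spin": 0, "jaw": 1}, {"dx": 0, "dy": -1, "dz": -2, "spin": 0, "jaw": 1}, {"dx": 0, "dy": -1, "dz": -2, "spin": 0, "jaw": 1}, {"dx": 0, "dy": 0, "dz": 0, "spin": 0, "jaw": 1}]}}

```text
t: 33.42
tcp_pos: [0.4881, -0.0693, 0.1092]
tcp_rot: [3.138, -0.154, -0.001]
contact_force: [-3.1, -0.7, 4.2]
opening: 0.0542
```

```bash
python3 look.py s44 scene 220 150 120 90 6.6; python3 look.py w44 wrist 0 0 640 480 1.2
```

```text
33.42 -5.6 [ 0.4881 -0.0693  0.1092] 0.0542 [-3.098  -0.6892  4.1656] [-0.1472  0.7008  0.1388]
33.47 -5.6 [ 0.4882 -0.0693  0.1093] 0.0543 [-3.7801 -1.2411  3.4438] [-0.2552  0.6912  0.1324]
```

{"method": "apply_moves", "body": {"moves": [{"dx": 0, "dy": 0, "dz": -2, "spin": 0, "jaw": 1}, {"dx": 0, "dy": 0, "dz": -2, "spin": 0, "jaw": 1}, {"dx": 0, "dy": 0, "dz": -2, "spin": 0, "jaw": 1}, {"dx": 0, "dy": 0, "dz": -2, "spin": 0, "jaw": 1}, {"dx": 0, "dy": 0, "dz": 0, "spin": 0, "jaw": 1}]}}

```text
t: 33.93
tcp_pos: [0.4882, -0.0697, 0.1013]
tcp_rot: [3.137, -0.155, -0.001]
contact_force: [-3.3, -4.6, 4.4]
opening: 0.0543
```

```bash
python3 look.py s45 scene 220 150 120 90 6.6; python3 look.py w45 wrist 0 0 640 480 1.2
```

```text
33.93 -5.6 [ 0.4882 -0.0697  0.1013] 0.0543 [-3.2654 -4.5701  4.4263] [-0.8519  0.7512  0.1156]
33.98 -5.6 [ 0.4882 -0.0697  0.1014] 0.0542 [-4.2108 -4.5805  2.9245] [-0.8449  0.7274  0.0641]
```

{"method": "apply_moves", "body": {"moves": [{"dx": 0, "dy": -3, "dz": 0, "spin": 0, "jaw": 1}, {"dx": 0, "dy": -1, "dz": -3, "spin": 0, "jaw": 1}, {"dx": 0, "dy": 0, "dz": -2, "spin": 0, "jaw": 1}, {"dx": 0, "dy": 0, "dz": 0, "spin": 0, "jaw": 1}]}}

```text
t: 34.37
tcp_pos: [0.4884, -0.0735, 0.0961]
tcp_rot: [3.138, -0.155, -0.0]
contact_force: [-1.2, -4.3, 3.1]
opening: 0.0548
```

```bash
python3 look.py s46 scene 220 150 120 90 6.6; python3 look.py w46 wrist 0 0 640 480 1.2
```

```text
34.37 -5.6 [ 0.4884 -0.0735  0.0961] 0.0548 [-1.2267 -4.2641  3.0792] [-0.7289  0.1432  0.0283]
34.42 -5.6 [ 0.4884 -0.0734  0.0963] 0.0545 [-1.0777 -4.1758  2.481 ] [-0.6413  0.2042  0.0675]
```

{"method": "apply_moves", "body": {"moves": [{"dx": 2, "dy": 0, "dz": 0, "spin": 0, "jaw": 1}, {"dx": -3, "dy": 0, "dz": 0, "spin": 0, "jaw": 1}, {"dx": 3, "dy": 0, "dz": 0, "spin": 0, "jaw": 1}, {"dx": -2, "dy": 0, "dz": 3, "spin": 0, "jaw": 1}, {"dx": 0, "dy": 0, "dz": 4, "spin": 0, "jaw": 1}, {"dx": 0, "dy": 0, "dz": 4, "spin": 0, "jaw": 1}, {"dx": 0, "dy": 0, "dz": 0, "spin": 0, "jaw": 1}]}}

```text
t: 35.05
tcp_pos: [0.4889, -0.0731, 0.1084]
tcp_rot: [3.138, -0.154, 0.002]
contact_force: [0.1, 0.1, -0.4]
opening: 0.0541
```

```bash
python3 look.py s47 scene 220 150 120 90 6.6; python3 look.py w47 wrist 0 0 640 480 1.2
```

```text
35.05 -5.6 [ 0.4889 -0.0731  0.1084] 0.0541 [ 0.1081  0.0805 -0.3947] [-0.0788 -0.0484  0.0031]
35.1 -5.6 [ 0.4887 -0.0731  0.108 ] 0.0545 [ 0.4283 -0.6622 -1.175 ] [-0.0677 -0.0725  0.03  ]
```

{"method": "apply_moves", "body": {"moves": [{"dx": 0, "dy": 0, "dz": 8, "spin": 0, "jaw": 1}, {"dx": 0, "dy": -6, "dz": 4, "spin": 0, "jaw": 1}, {"dx": 0, "dy": 6, "dz": 4, "spin": 0, "jaw": 1}, {"dx": 0, "dy": 0, "dz": 0, "spin": 0, "jaw": 1}]}}

```text
t: 35.48
tcp_pos: [0.4888, -0.0726, 0.1244]
tcp_rot: [3.138, -0.154, 0.002]
contact_force: [1.2, 0.5, -1.0]
opening: 0.0541
```

```bash
python3 look.py 48 scene 200 160 140 105 5.7
```

```text
35.48 -5.6 [ 0.4888 -0.0726  0.1244] 0.0541 [ 1.1614  0.4709 -1.0231] [-0.0068 -0.0764 -0.0457]
```

View pics/48.png

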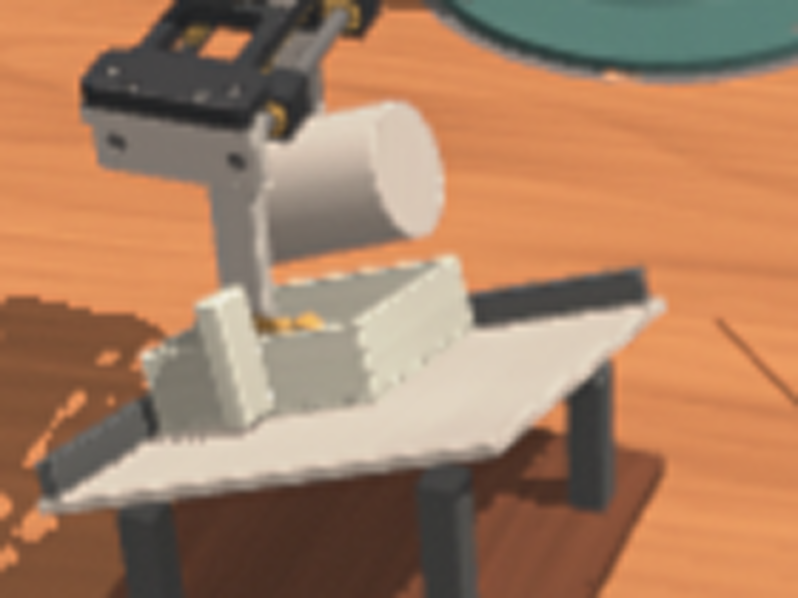

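{"method": "apply_moves", "body": {"moves": [{"dx": 0, "dy": 0, "dz": 35, "spin": 0, "jaw": 1}, {"dx": 0, "dy": 0, "dz": 40, "spin": 0, "jaw": 1}, {"dx": 0, "dy": -30, "dz": 20, "spin": 0, "jaw": 1}, {"dx": 0, "dy": -40, "dz": 0, "spin": -0.12, "jaw": 1}, {"dx": 0, "dy": -40, "dz": 0, "spin": -0.12, "jaw": 1}, {"dx": 0, "dy": -40, "dz": 0, "spin": -0.12, "jaw": 1}, {"dx": 0, "dy": -40, "dz": 0, "spin": -0.12, "jaw": 1}, {"dx": 0, "dy": 0, "dz": 0, "spin": -0.12, "jaw": 1}]}}

```text
t: 36.2
tcp_pos: [0.4866, -0.271, 0.2177]
tcp_rot: [2.943, -1.095, -0.001]
contact_force: [-1.2, -0.4, -1.4]
opening: 0.0545
```

```bash
python3 look.py 49 top 310 190 160 100 5;python3 look.py 50 scene 120 100 330 250 2.4;python3 look.py 51 top 200 100 400 300 2
```

```text
36.2 -40.8 [ 0.4866 -0.271   0.2177] 0.0545 [-1.2011 -0.4299 -1.3958] [-0.0473  0.0419  0.0063]
36.25 -41.2 [ 0.4873 -0.267   0.2177] 0.0544 [-0.4308  1.2468 -0.7446] [-0.0145  0.0338 -0.013 ]
36.3 -40.3 [ 0.4879 -0.2643  0.2179] 0.0548 [-0.1553  0.6136 -0.8582] [-0.0311  0.0176  0.0292]
```

View pics/49.png

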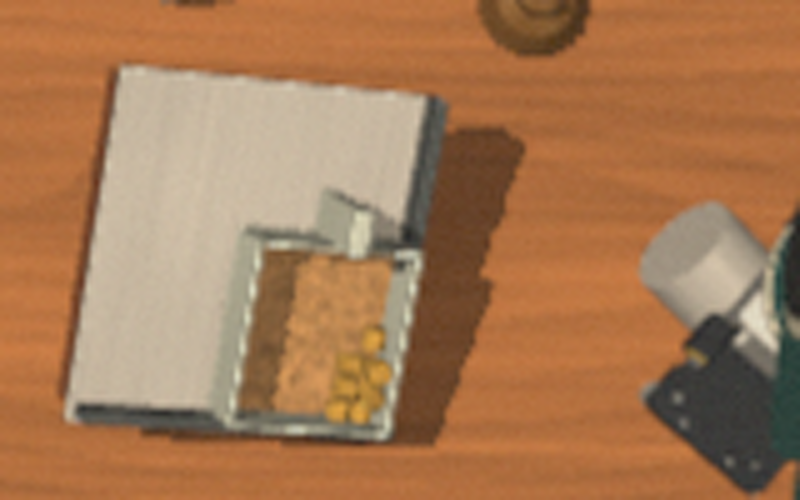

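View pics/50.png

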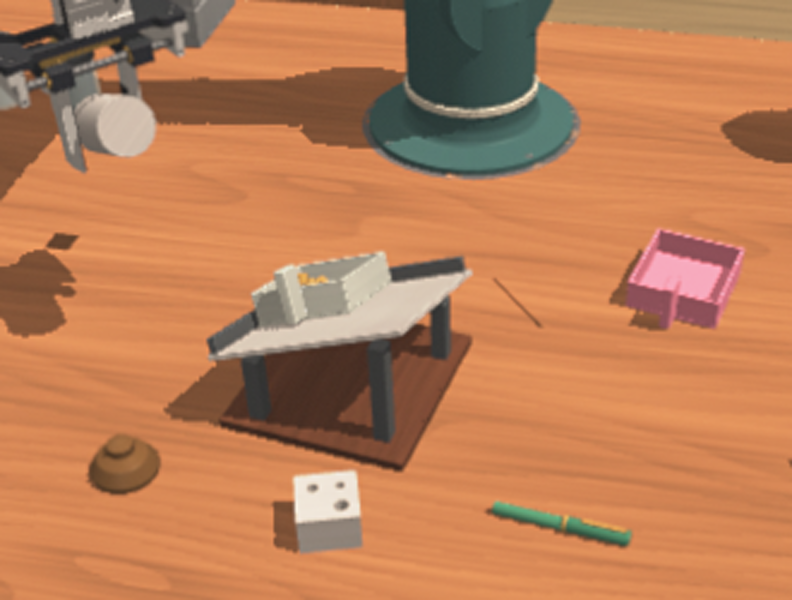

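View pics/51.png

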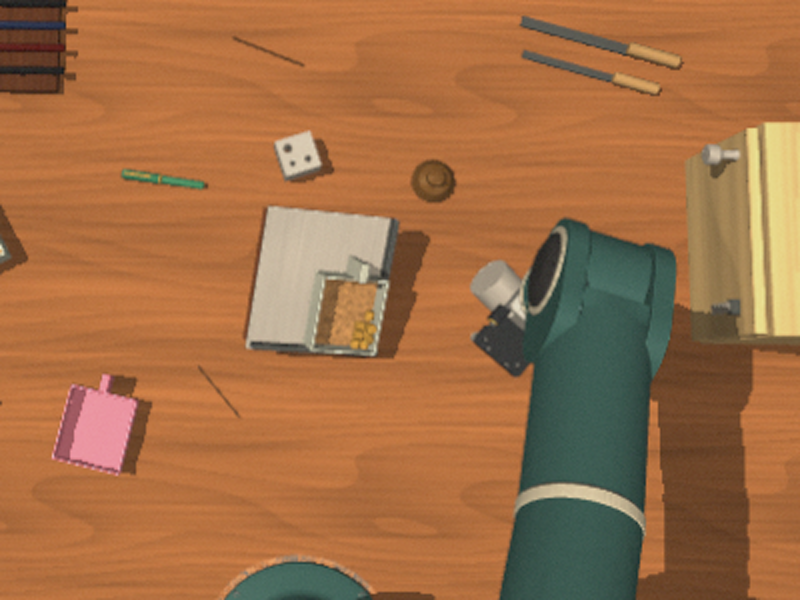

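```bash
python3 look.py 52 top 365 245 34 34 17; python3 look.py 53 scene 225 200 60 40 13
```

```text
36.35 -39.9 [ 0.4883 -0.2627  0.2181] 0.0542 [ 0.0252  0.4809 -1.0348] [-0.0526  0.0184  0.0001]
36.4 -39.7 [ 0.4885 -0.2621  0.2183] 0.0543 [-0.6004  0.1002 -1.423 ] [-0.0155 -0.0073 -0.0418]
```

View pics/52.png

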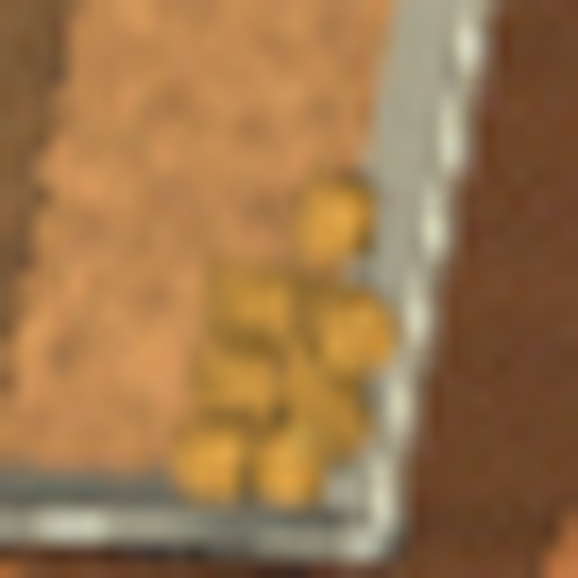

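View pics/53.png

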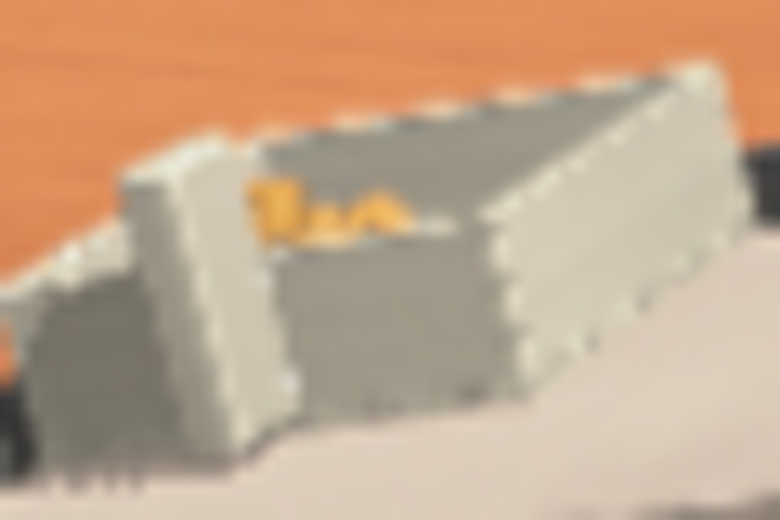

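```bash
cat look.py | head -20
python3 - <<'E'
from plant import robot
import cv2,numpy as np
for cam in("top","scene"):
    im=robot.capture(cam)["image"];h=cv2.cvtColor(im,cv2.COLOR_RGB2HSV)
    m=((h[...,0]>=15)&(h[...,0]<=26)&(h[...,1]>150)&(h[...,2]>110)).astype(np.uint8)
    n,l,s,c=cv2.connectedComponentsWithStats(m)
    print(cam,[(c[i].round().tolist(),int(s[i,4])) for i in range(1,n) if s[i,4]>3])
    print(h[268,384] if cam=="top" else h[216,246])
E
```

```text
import sys
from h import *
from plant import robot
s=robot.read_state();np.set_printoptions(precision=4,suppress=True)
print(round(s["t"],2),round(tool(s)[0],1),s["tcp_pos"],round(s["opening"],4),s["contact_force"],s["torque"])
n,cam,x,y,w,h,f=sys.argv[1],sys.argv[2],*map(float,sys.argv[3:])
x,y,w,h=map(int,(x,y,w,h))
c=robot.capture(cam);cv2.imwrite(f"pics/{n}.png",cv2.resize(c["image"][y:y+h,x:x+w,::-1],None,fx=f,fy=f,interpolation=cv2.INTER_CUBIC))
top [([279.0, 41.0], 4), ([292.0, 42.0], 4), ([304.0, 43.0], 8), ([356.0, 41.0], 4), ([592.0, 42.0], 8), ([287.0, 42.0], 5), ([584.0, 43.0], 6), ([271.0, 46.0], 8), ([290.0, 47.0], 7), ([593.0, 46.0], 5), ([298.0, 79.0], 15562), ([585.0, 51.0], 10), ([593.0, 53.0], 19), ([278.0, 52.0], 4), ([302.0, 52.0], 5), ([577.0, 51.0], 4), ([337.0, 54.0], 4), ([325.0, 56.0], 5), ([635.0, 57.0], 5), ([596.0, 58.0], 7), ([594.0, 63.0], 15), ([93.0, 67.0], 4), ([398.0, 86.0], 5), ([415.0, 187.0], 73), ([415.0, 194.0], 40), ([381.0, 265.0], 165), ([140.0, 281.0], 4), ([158.0, 310.0], 1675), ([128.0, 301.0], 4), ([127.0, 341.0], 47)]
[ 19 175 176]
scene [([534.0, 192.0], 22), ([510.0, 227.0], 712), ([246.0, 216.0], 11), ([371.0, 318.0], 24)]
[ 19 157 231]
```

{"method": "apply_moves", "body": {"moves": [{"dx": 0, "dy": 0, "dz": -20, "spin": -0.12, "jaw": 1}, {"dx": 0, "dy": 0, "dz": -30, "spin": -0.12, "jaw": 1}, {"dx": 0, "dy": 0, "dz": -30, "spin": -0.12, "jaw": 1}, {"dx": 0, "dy": 0, "dz": -30, "spin": -0.12, "jaw": 1}, {"dx": 0, "dy": 0, "dz": -30, "spin": -0.12, "jaw": 1}, {"dx": 0, "dy": 0, "dz": -20, "spin": -0.12, "jaw": 1}, {"dx": 0, "dy": 0, "dz": -12, "spin": -0.12, "jaw": 1}, {"dx": 0, "dy": 0, "dz": 0, "spin": -0.03, "jaw": 1}]}}

```text
t: 37.22
tcp_pos: [0.4873, -0.2616, 0.0439]
tcp_rot: [2.219, -2.223, -0.006]
contact_force: [-0.2, 1.0, -0.8]
opening: 0.0543
```

{"method": "apply_moves", "body": {"moves": [{"dx": 0, "dy": 0, "dz": 0, "spin": 0, "jaw": 1}, {"dx": 0, "dy": 0, "dz": 0, "spin": 0, "jaw": 1}]}}

```text
t: 37.38
tcp_pos: [0.4887, -0.2626, 0.0467]
tcp_rot: [-2.229, 2.214, -0.0]
contact_force: [0.5, -1.0, -1.1]
opening: 0.0541
```

```bash
python3 look.py 54 scene 90 100 160 120 5;python3 look.py 55 wrist 0 0 640 480 1.2
```

```text
37.38 -89.6 [ 0.4887 -0.2626  0.0467] 0.0541 [ 0.5039 -1.046  -1.0887] [-0.0213  0.0208 -0.0521]
37.43 -89.6 [ 0.4888 -0.2628  0.0469] 0.0543 [ 0.1902  0.3755 -0.9622] [ 0.0272  0.0875 -0.0513]
```

View pics/54.png

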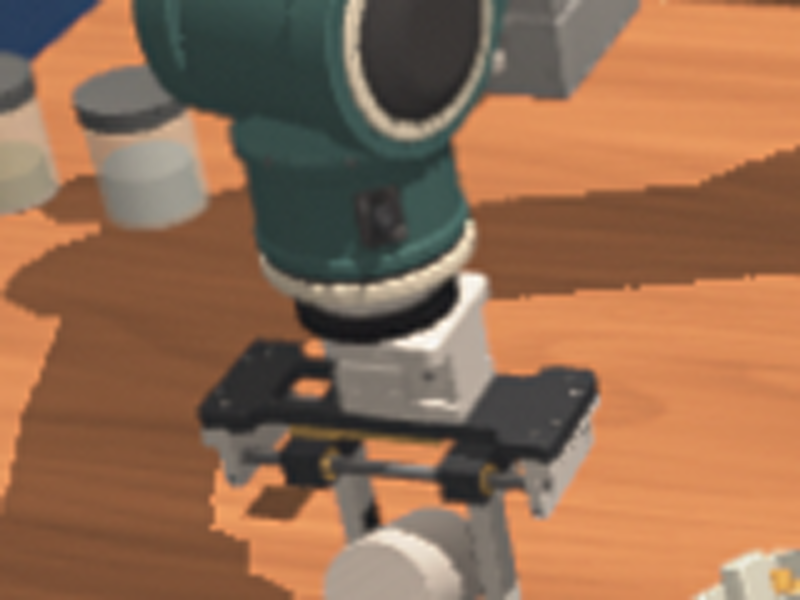

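View pics/55.png

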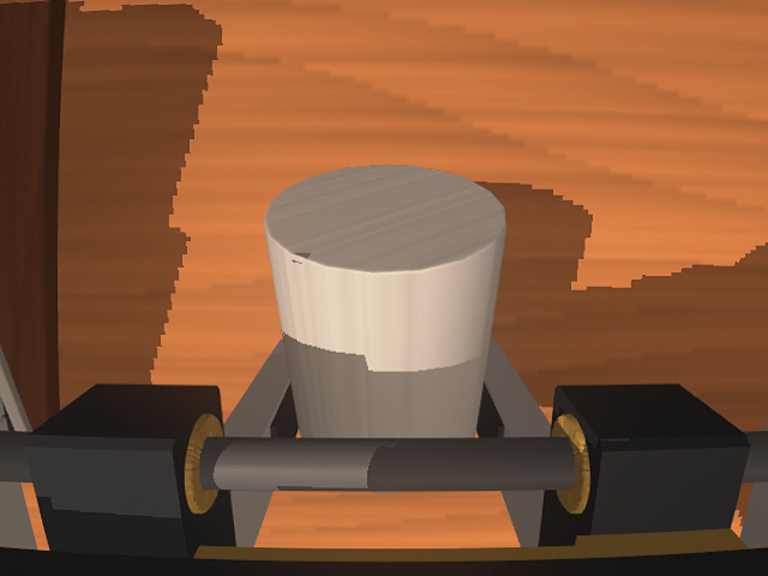

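{"method": "apply_moves", "body": {"moves": [{"dx": 0, "dy": 0, "dz": -10, "spin": 0, "jaw": 1}, {"dx": 0, "dy": 0, "dz": -6, "spin": 0, "jaw": 1}, {"dx": 0, "dy": 0, "dz": 0, "spin": 0, "jaw": 1}, {"dx": 0, "dy": 0, "dz": 0, "spin": 0, "jaw": 0.37}, {"dx": 0, "dy": 0, "dz": 0, "spin": 0, "jaw": 0.37}, {"dx": 0, "dy": 0, "dz": 0, "spin": 0, "jaw": 0.37}, {"dx": 0, "dy": 0, "dz": 0, "spin": 0, "jaw": 0.37}]}}

```text
t: 38.07
tcp_pos: [0.4885, -0.2632, 0.0307]
tcp_rot: [-2.225, 2.218, -0.001]
contact_force: [0.0, 0.7, 0.7]
opening: 0.0589
```

```bash
python3 look.py 56 scene 90 120 160 120 5;python3 look.py 57 wrist 0 0 640 480 1.2;python3 look.py 58 top 390 190 120 90 6
```

```text
38.07 -89.8 [ 0.4885 -0.2632  0.0307] 0.0589 [0.0301 0.6832 0.688 ] [-0.0155  0.0009 -0.0051]
38.12 -89.8 [ 0.4885 -0.2632  0.0307] 0.0591 [-0.1198  0.5339 -0.2858] [ 0.0357 -0.0438  0.015 ]
38.17 -89.8 [ 0.4885 -0.2632  0.0306] 0.059 [ 0.216  -1.1369 -1.3681] [-0.0043  0.0252  0.0047]
```

View pics/56.png

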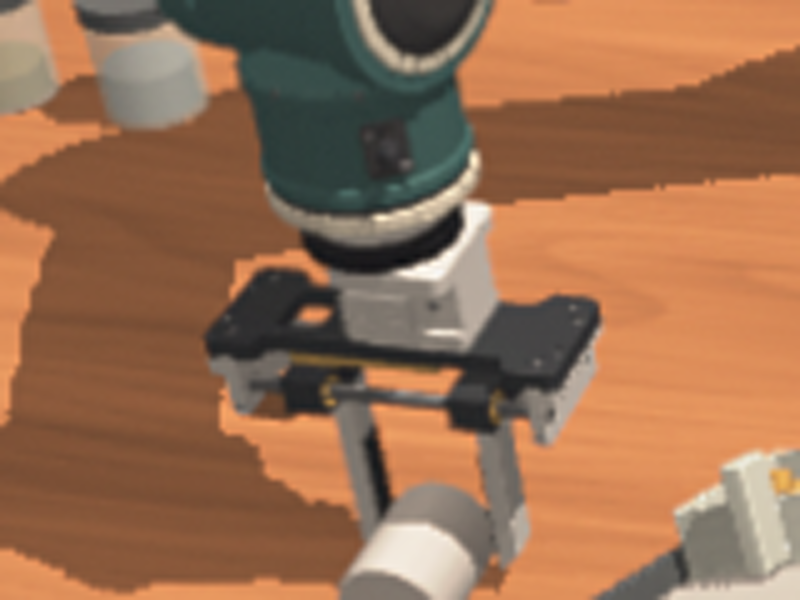

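View pics/57.png

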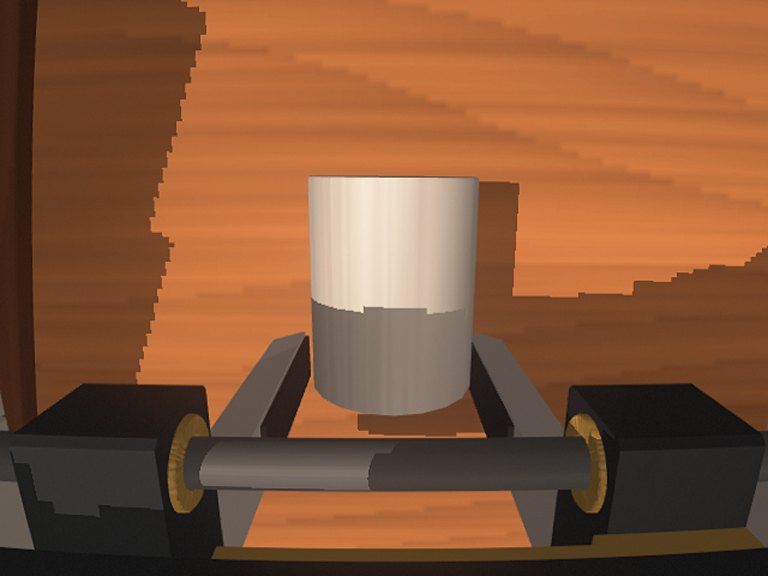

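View pics/58.png

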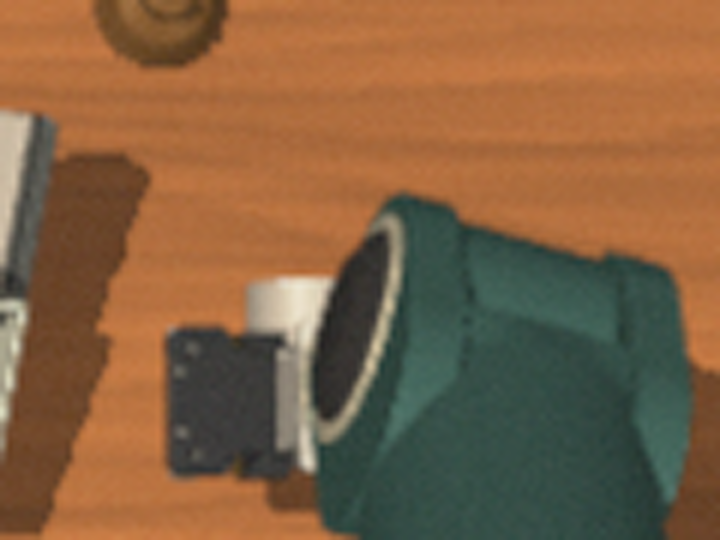

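Run:
```python
from h import *
from plant import robot
c=robot.capture("wrist")
for uv,z in [((393/1.2,177/1.2),.056),((390/1.2,414/1.2),.056),((330/1.2,400/1.2),.045)]:
    print(onz(c,np.array(uv),z))
R=plateR(-0.1347,np.radians(19)) if plateR(-0.1347,19).max()>5 else plateR(-0.1347,19)
print(R)
o=np.array([.4471,-.095,.0275])
for x in(-8,0):
  for y in (110,125,140,160,176): print(x,y,(o+R@np.array([x,y,16])/1000).round(4))
```

```text
[ 0.55479636 -0.26592449  0.056     ]
[ 0.48306395 -0.26540966  0.056     ]
[ 0.4823959  -0.24551003  0.045     ]
[[ 0.9797486   0.11022708 -0.16716062]
 [-0.13277614  0.982541   -0.13032146]
 [ 0.14987721  0.14987721  0.97727869]]
-8 110 [0.4487 0.0121 0.0584]
-8 125 [0.4504 0.0268 0.0607]
-8 140 [0.452  0.0415 0.0629]
-8 160 [0.4542 0.0612 0.0659]
-8 176 [0.456  0.0769 0.0683]
0 110 [0.4566 0.011  0.0596]
0 125 [0.4582 0.0257 0.0619]
0 140 [0.4599 0.0405 0.0641]
0 160 [0.4621 0.0601 0.0671]
0 176 [0.4638 0.0758 0.0695]
```

{"method": "apply_moves", "body": {"moves": [{"dx": 7, "dy": -2, "dz": -4, "spin": 0, "jaw": 0.37}, {"dx": 0, "dy": 0, "dz": 0, "spin": 0, "jaw": 1}, {"dx": 0, "dy": 0, "dz": 0, "spin": 0, "jaw": 1}, {"dx": 0, "dy": 0, "dz": 10, "spin": 0, "jaw": 1}, {"dx": -20, "dy": 0, "dz": 40, "spin": 0, "jaw": 1}, {"dx": -30, "dy": 0, "dz": 40, "spin": 0, "jaw": 1}]}}

```text
t: 38.77
tcp_pos: [0.4518, -0.264, 0.1077]
tcp_rot: [-2.226, 2.216, 0.003]
contact_force: [0.2, 0.2, 1.7]
opening: 0.0558
```

```bash
cat h.py | grep -n -A8 plateR; python3 look.py 59 wrist 0 0 640 480 1.2
python3 - <<'E'
from h import *
R=plateR(-0.1347,19)
print(R)
o=np.array([.4471,-.095,.0275])
for x in(-8,0):
  for y in (110,125,140,160,176): print(x,y,(o+R@np.array([x,y,16])/1000).round(4))
E
```

```text
14:def plateR(yaw,e=np.deg2rad(19)):
15-    s=np.sin(e); h=np.cos(e)
16-    # elevations both e; angle between horizontals: cos= -s^2/h^2
17-    g=np.arccos(-s*s/h/h)
18-    x=np.array([h*np.cos(yaw),h*np.sin(yaw),s]);y=np.array([h*np.cos(yaw+g),h*np.sin(yaw+g),s])
19-    return np.c_[x,y,np.cross(x,y)]
20-def tool(s):
21-    R=cv2.Rodrigues(np.array(s["tcp_rot"],float))[0];return np.degrees(np.arctan2(R[1,0],R[0,0])),R
38.77 -89.7 [ 0.4518 -0.264   0.1077] 0.0558 [0.1689 0.1943 1.6784] [-0.0251 -0.0171  0.0243]
[[ 0.9797486   0.11022708 -0.16716062]
 [-0.13277614  0.982541   -0.13032146]
 [ 0.14987721  0.14987721  0.97727869]]
-8 110 [0.4487 0.0121 0.0584]
-8 125 [0.4504 0.0268 0.0607]
-8 140 [0.452  0.0415 0.0629]
-8 160 [0.4542 0.0612 0.0659]
-8 176 [0.456  0.0769 0.0683]
0 110 [0.4566 0.011  0.0596]
0 125 [0.4582 0.0257 0.0619]
0 140 [0.4599 0.0405 0.0641]
0 160 [0.4621 0.0601 0.0671]
0 176 [0.4638 0.0758 0.0695]
```

View pics/59.png

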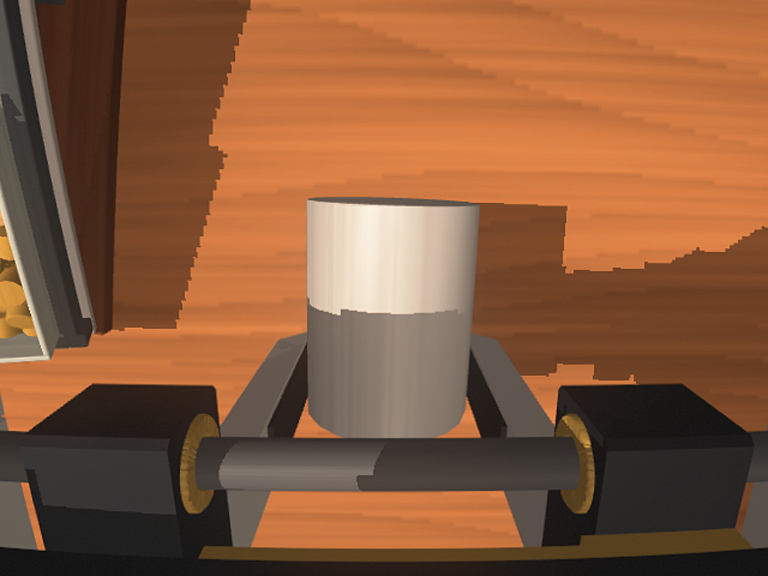

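Run:
```python
from h import *
R=plateR(-0.1347)
o=np.array([.4471,-.095,.0275])
for x,z in((-8,16),(-8,0),(0,16)):
  for y in (110,125,140,160,176): print(x,z,y,(o+R@np.array([x,y,z])/1000).round(4))
```

```text
-8 16 110 [0.4357 0.0052 0.0749]
-8 16 125 [0.4359 0.0194 0.0798]
-8 16 140 [0.4361 0.0336 0.0847]
-8 16 160 [0.4364 0.0525 0.0912]
-8 16 176 [0.4367 0.0676 0.0964]
-8 0 110 [0.4413 0.01   0.0607]
-8 0 125 [0.4415 0.0242 0.0656]
-8 0 140 [0.4417 0.0384 0.0705]
-8 0 160 [0.442  0.0573 0.077 ]
-8 0 176 [0.4422 0.0724 0.0822]
0 16 110 [0.4432 0.0042 0.0775]
0 16 125 [0.4434 0.0184 0.0824]
0 16 140 [0.4436 0.0326 0.0873]
0 16 160 [0.4439 0.0515 0.0938]
0 16 176 [0.4442 0.0666 0.099 ]
```

{"method": "apply_moves", "body": {"moves": [{"dx": -36, "dy": 5, "dz": 0, "spin": 0, "jaw": 1}, {"dx": -36, "dy": 15, "dz": 0, "spin": 0, "jaw": 1}, {"dx": -18, "dy": 35, "dz": 0, "spin": 0, "jaw": 1}, {"dx": 0, "dy": 40, "dz": 0, "spin": 0, "jaw": 1}, {"dx": 0, "dy": 40, "dz": 0, "spin": 0, "jaw": 1}, {"dx": 0, "dy": 40, "dz": 0, "spin": 0, "jaw": 1}, {"dx": 0, "dy": 40, "dz": 0, "spin": 0, "jaw": 1}, {"dx": 0, "dy": 40, "dz": 0, "spin": 0, "jaw": 1}]}}

```text
t: 39.48
tcp_pos: [0.3612, -0.0085, 0.1077]
tcp_rot: [-2.224, 2.219, -0.002]
contact_force: [1.4, -0.5, -1.4]
opening: 0.0557
```

{"method": "apply_moves", "body": {"moves": [{"dx": 0, "dy": 40, "dz": 0, "spin": 0, "jaw": 1}, {"dx": 0, "dy": 20, "dz": 0, "spin": 0, "jaw": 1}, {"dx": 0, "dy": 10, "dz": 0, "spin": 0, "jaw": 1}, {"dx": 0, "dy": 0, "dz": 0, "spin": 0, "jaw": 1}]}}

```text
t: 39.82
tcp_pos: [0.3617, 0.0619, 0.1076]
tcp_rot: [-2.228, 2.214, -0.001]
contact_force: [0.6, 0.3, -1.1]
opening: 0.0558
```

```bash
python3 look.py 60 scene 220 80 150 112 5;python3 look.py 61 wrist 0 0 640 480 1.2
```

```text
39.82 -89.6 [0.3617 0.0619 0.1076] 0.0558 [ 0.5568  0.3045 -1.0529] [-0.0084  0.0668  0.0542]
39.87 -89.7 [0.3617 0.0605 0.1074] 0.0557 [ 0.3945 -0.2716 -1.2476] [0.0319 0.0323 0.0178]
```

View pics/60.png

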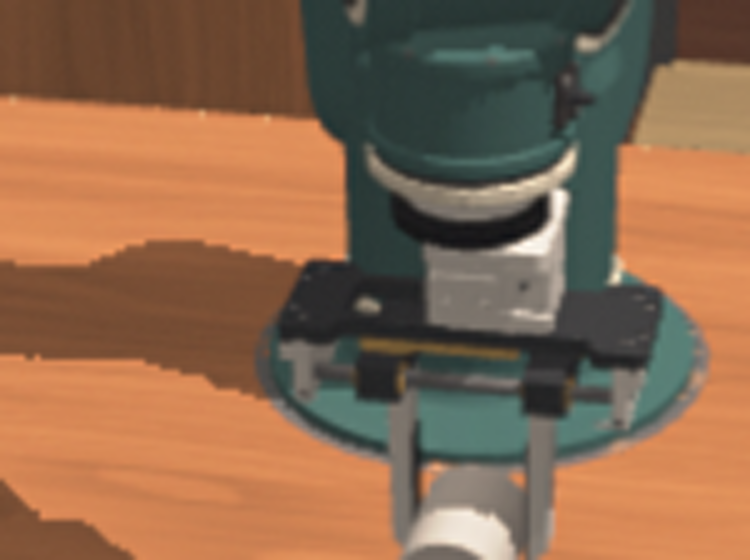

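View pics/61.png

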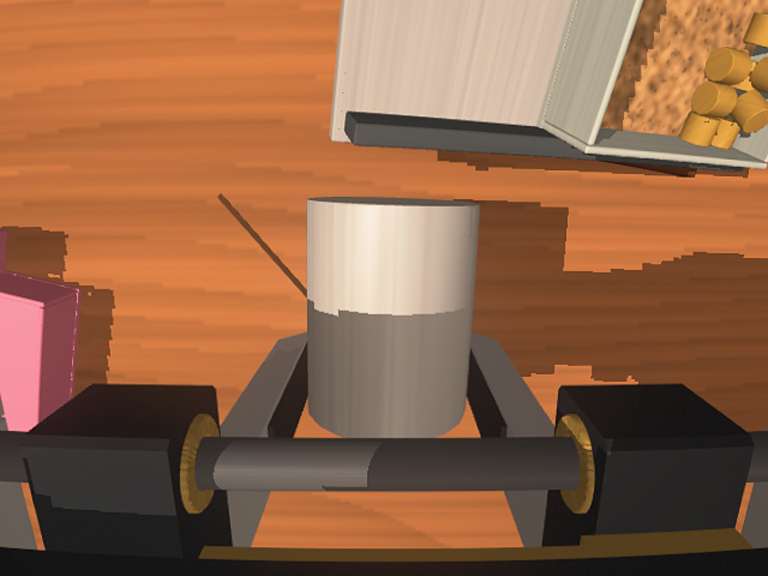

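{"method": "apply_moves", "body": {"moves": [{"dx": 12, "dy": 1, "dz": 0, "spin": 0, "jaw": 1}, {"dx": 4, "dy": 0, "dz": 2, "spin": 0, "jaw": 1}, {"dx": 4, "dy": 0, "dz": 5, "spin": 0, "jaw": 1}, {"dx": 3, "dy": 0, "dz": 5, "spin": 0, "jaw": 1}, {"dx": 4, "dy": 0, "dz": 5, "spin": 0, "jaw": 1}, {"dx": 4, "dy": 0, "dz": 5, "spin": 0, "jaw": 1}]}}

```text
t: 40.42
tcp_pos: [0.3913, 0.06, 0.1291]
tcp_rot: [2.222, -2.217, -0.003]
contact_force: [-6.9, 0.0, -0.4]
opening: 0.0553
```

```bash
python3 look.py 62 scene 220 110 150 112 5;python3 look.py 63 wrist 0 0 640 480 1.2
```

```text
40.42 -89.9 [0.3913 0.06   0.1291] 0.0553 [-6.9174  0.0001 -0.3972] [0.1112 1.7379 0.075 ]
40.47 -89.9 [0.3923 0.0601 0.13  ] 0.055 [-8.7805 -0.9113  4.0879] [-0.2656  2.3552  0.0367]
```

View pics/62.png

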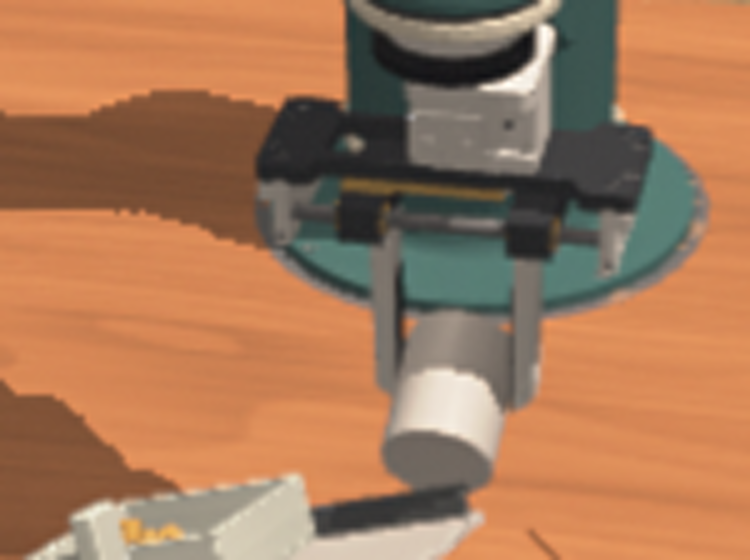

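View pics/63.png

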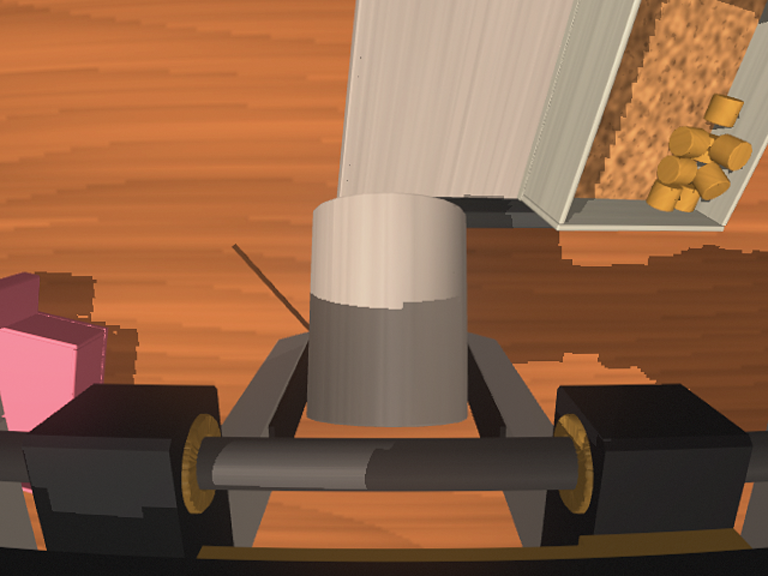

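{"method": "apply_moves", "body": {"moves": [{"dx": 4, "dy": 0, "dz": 5, "spin": 0, "jaw": 1}, {"dx": 4, "dy": 0, "dz": 5, "spin": 0, "jaw": 1}, {"dx": 5, "dy": 0, "dz": 4, "spin": 0, "jaw": 1}, {"dx": 5, "dy": 0, "dz": 3, "spin": 0, "jaw": 1}, {"dx": 5, "dy": 0, "dz": 2, "spin": 0, "jaw": 1}, {"dx": 5, "dy": 0, "dz": 2, "spin": 0, "jaw": 1}, {"dx": 5, "dy": 0, "dz": 1, "spin": 0, "jaw": 1}]}}

```text
t: 41.1
tcp_pos: [0.4248, 0.0602, 0.1514]
tcp_rot: [2.222, -2.218, -0.002]
contact_force: [-7.6, -0.3, 5.7]
opening: 0.0545
```

```bash
python3 look.py 64 scene 220 110 150 112 5;python3 look.py 65 wrist 0 0 640 480 1.2; python3 -c "
import cv2
i=cv2.imread('pics/63.png')[80:240,560:768];cv2.imwrite('pics/66.png',cv2.resize(i,None,fx=3.5,fy=3.5,interpolation=2))"
```

```text
41.1 -89.9 [0.4248 0.0602 0.1514] 0.0545 [-7.5876 -0.3335  5.6942] [0.2129 2.3008 0.0523]
41.15 -89.9 [0.4257 0.0601 0.1516] 0.0545 [-7.536  -1.121   7.4427] [-0.0319  1.9788  0.0743]
```

View pics/64.png

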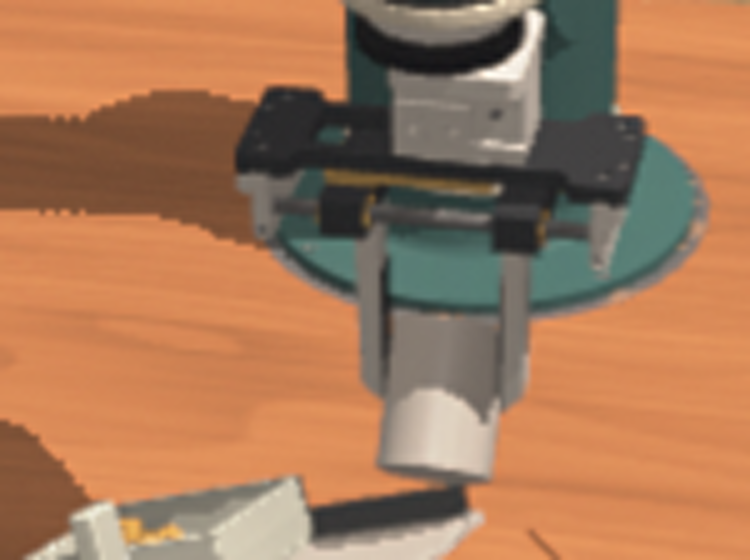

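View pics/65.png

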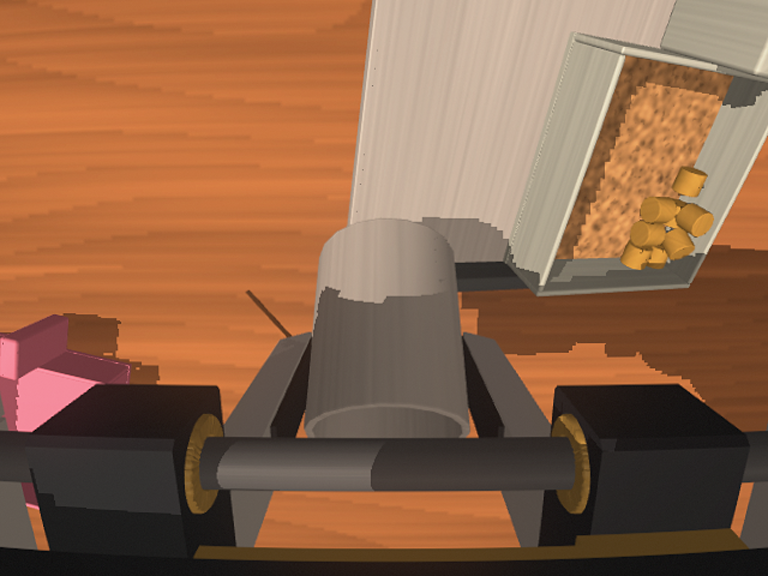

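View pics/66.png

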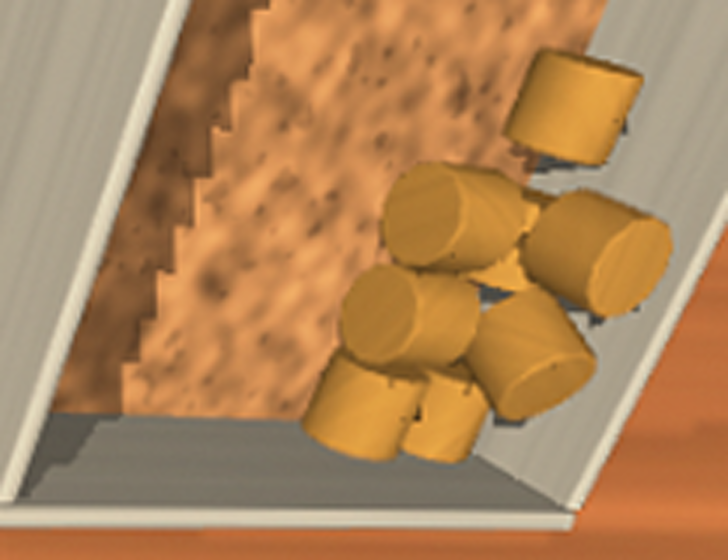

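{"method": "apply_moves", "body": {"moves": [{"dx": 4, "dy": 0, "dz": 1, "spin": 0, "jaw": 1}, {"dx": 4, "dy": 0, "dz": 0, "spin": 0, "jaw": 1}, {"dx": 4, "dy": 0, "dz": 0, "spin": 0, "jaw": 1}, {"dx": 3, "dy": 0, "dz": 0, "spin": 0, "jaw": 1}, {"dx": 3, "dy": 0, "dz": 0, "spin": 0, "jaw": 1}]}}

```text
t: 41.62
tcp_pos: [0.4432, 0.06, 0.1525]
tcp_rot: [2.222, -2.218, -0.001]
contact_force: [-7.0, -1.5, 8.6]
opening: 0.0545
```

```bash
python3 look.py 67 scene 220 110 150 112 5;python3 look.py 68 wrist 0 0 640 480 1.2
```

```text
41.62 -89.9 [0.4432 0.06   0.1525] 0.0545 [-7.0213 -1.48    8.5677] [-0.1346  1.919   0.0738]
41.67 -89.9 [0.4436 0.06   0.1526] 0.0545 [-5.1495 -1.8466 10.7853] [-0.3283  1.5674  0.0788]
```

View pics/67.png

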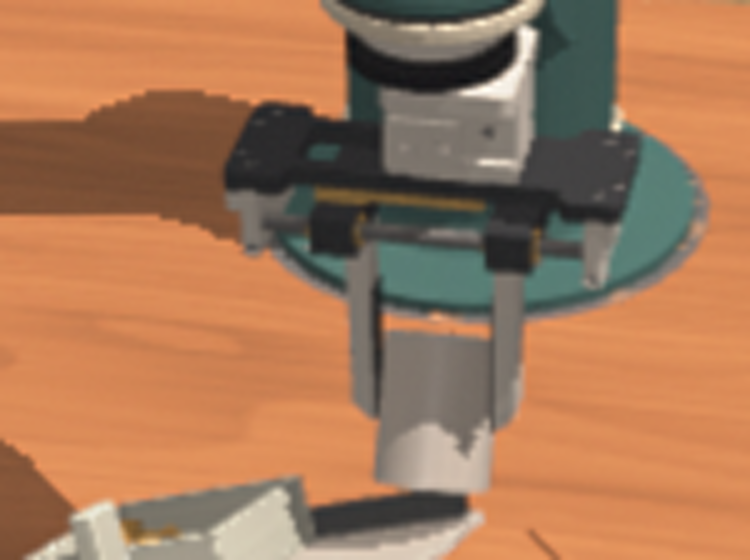

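View pics/68.png

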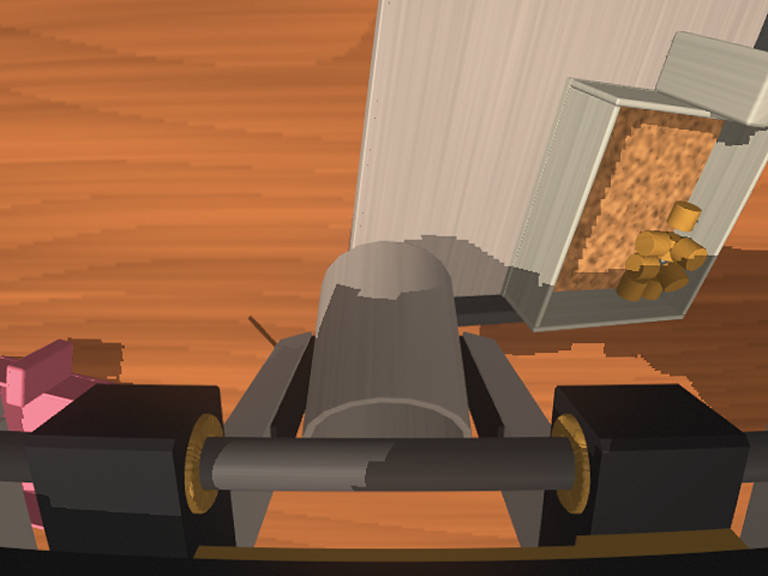

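Run:
```python
from h import *
from plant import robot
c=robot.capture("wrist");K=c["intrinsics"];print(K[0,0],K[1,1],c["k1"])
R=c["R"];t=c["t"]
def P(u,v,w):
    uv=np.array([u,v])/1.2; 
    a=ray(c,uv) 
    print(a)
    return a
def pt(u1,u2,v):
    z=.056*K[0,0]/((u2-u1)/1.2)
    x=np.array([((u1+u2)/2.4-K[0,2])/K[0,0]*z,(v/1.2-K[1,2])/K[1,1]*z,z])
    return R.T@(x-t)
b=pt(320,454,275);m=pt(300,470,432)
print(b,m,np.linalg.norm(m-b)); d=m-b; print(np.degrees(np.arctan2(np.hypot(d[0],d[1]),d[2])))
```

```text
414.68878623454947 414.68878623454947 -0.07616834742054718
[0.46922709 0.05877713 0.11487734] [0.42789975 0.05936839 0.170312  ] 0.06914694112920029
36.70787387931508
```

{"method": "apply_moves", "body": {"moves": [{"dx": 0, "dy": 0, "dz": 8, "spin": 0, "jaw": 1}, {"dx": -19, "dy": 0, "dz": 0, "spin": 0, "jaw": 1}, {"dx": 0, "dy": 0, "dz": -14, "spin": 0, "jaw": 1}, {"dx": 4, "dy": 0, "dz": 0, "spin": 0, "jaw": 1}, {"dx": 4, "dy": 0, "dz": 0, "spin": 0, "jaw": 1}, {"dx": 4, "dy": 0, "dz": 0, "spin": 0, "jaw": 1}, {"dx": 4, "dy": 0, "dz": 0, "spin": 0, "jaw": 1}, {"dx": 4, "dy": 0, "dz": 0, "spin": 0, "jaw": 1}]}}

```text
t: 42.43
tcp_pos: [0.4451, 0.0608, 0.1468]
tcp_rot: [2.224, -2.218, -0.001]
contact_force: [-7.9, -0.7, 8.5]
opening: 0.0543
```

```bash
python3 look.py 69 scene 220 110 150 112 5;python3 look.py 70 wrist 0 0 640 480 1.2
```

```text
42.43 -89.9 [0.4451 0.0608 0.1468] 0.0543 [-7.8825 -0.6819  8.5391] [0.1056 2.0682 0.0619]
42.48 -89.9 [0.4458 0.0608 0.1469] 0.0546 [-5.5964 -1.3387 10.9897] [-0.0065  1.6198  0.0471]
```

View pics/69.png

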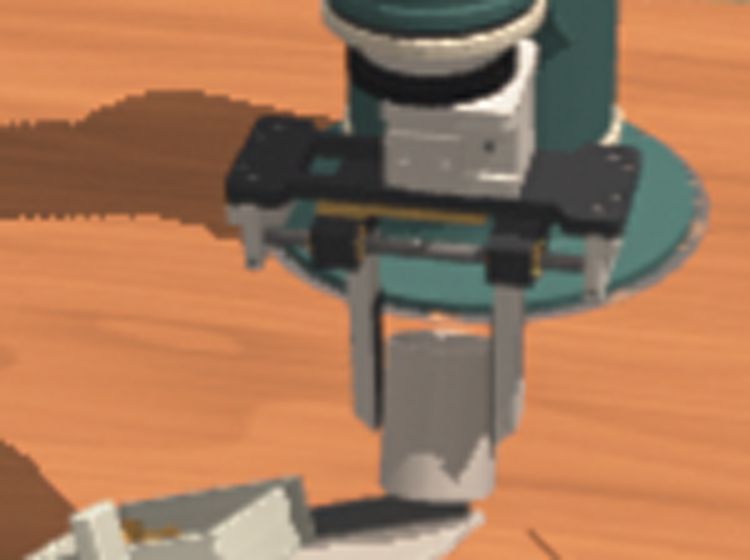

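View pics/70.png

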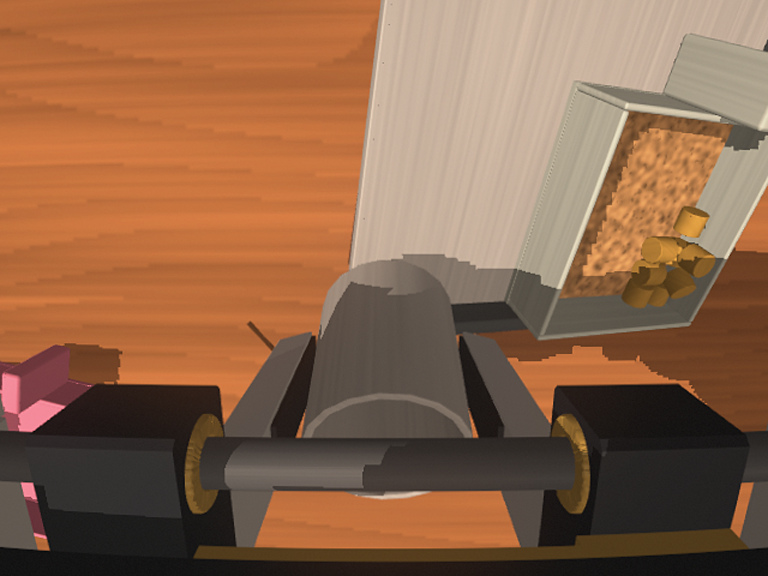

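```bash
cat > tilt.py <<'E'
import sys
from h import *
from plant import robot
a=list(map(float,sys.argv[1:]))
c=robot.capture("wrist");K=c["intrinsics"];R=c["R"];t=c["t"]
def pt(u1,u2,v):
    z=.056*K[0,0]/((u2-u1)/1.2)
    x=np.array([((u1+u2)/2.4-K[0,2])/K[0,0]*z,(v/1.2-K[1,2])/K[1,1]*z,z])
    return R.T@(x-t)
b=pt(*a[:3]);m=pt(*a[3:]);d=m-b
print(b,m,np.linalg.norm(d),np.degrees(np.arctan2(np.hypot(d[0],d[1]),d[2])))
# mouth from near/far rim rows, intersection: fwd model over tilt with G fixed
E
python3 tilt.py 322 450 305 300 471 442
python3 - <<'E'
# forward: bottom far edge, mouth far edge & near edge rows for tilts
from h import *
from plant import robot
c=robot.capture("wrist")
s=robot.read_state();G=np.array(s["tcp_pos"])+[0,0,.005]
for h in(.045,.05,.055,.06):
  for th in (15,20,25,30,35):
    a=np.radians(th);ax=np.array([-np.sin(a),0,np.cos(a)]);p=np.array([np.cos(a),0,np.sin(a)])
    b=G-h*ax;m=b+.072*ax
    print(h,th,[round(float(proj(c,q)[1]*1.2)) for q in(b+.028*p,m+.028*p,m-.028*p)])
E
```

```text
[0.45671566 0.06004746 0.10281053] [0.42737993 0.05999588 0.16630934] 0.06994773845380103 24.796432335351536Traceback (most recent call last):
  File "<stdin>", line 10, in <module>
IndexError: index 1 is out of bounds for axis 0 with size 1
```

Run:
```python
from h import *
from plant import robot
c=robot.capture("wrist")
s=robot.read_state();G=np.array(s["tcp_pos"])+[0,0,.005]
for h in(.045,.05,.055,.06):
  for th in (15,20,25,30,35):
    a=np.radians(th);ax=np.array([-np.sin(a),0,np.cos(a)]);p=np.array([np.cos(a),0,np.sin(a)])
    b=G-h*ax;m=b+.072*ax
    print(h,th,[round(float(np.ravel(proj(c,q))[1]*1.2)) for q in(b+.028*p,m+.028*p,m-.028*p)])
```

```text
0.045 15 [246, 351, 490]
0.045 20 [240, 364, 488]
0.045 25 [234, 377, 486]
0.045 30 [229, 389, 483]
0.045 35 [225, 402, 479]
0.05 15 [242, 341, 478]
0.05 20 [234, 352, 476]
0.05 25 [228, 363, 473]
0.05 30 [222, 374, 469]
0.05 35 [216, 386, 465]
0.055 15 [237, 331, 467]
0.055 20 [229, 341, 464]
0.055 25 [221, 350, 461]
0.055 30 [214, 360, 457]
0.055 35 [208, 370, 452]
0.06 15 [232, 322, 456]
0.06 20 [223, 330, 452]
0.06 25 [215, 338, 449]
0.06 30 [207, 347, 444]
0.06 35 [199, 356, 440]
```

{"method": "apply_moves", "body": {"moves": [{"dx": -15, "dy": 0, "dz": 20, "spin": 0, "jaw": 1}, {"dx": -35, "dy": 0, "dz": 0, "spin": 0, "jaw": 1}, {"dx": -10, "dy": -30, "dz": 0, "spin": 0, "jaw": 1}, {"dx": 0, "dy": -40, "dz": 0, "spin": 0, "jaw": 1}, {"dx": 0, "dy": -40, "dz": 0, "spin": 0, "jaw": 1}, {"dx": 0, "dy": -40, "dz": 0, "spin": 0, "jaw": 1}, {"dx": 0, "dy": -40, "dz": 0, "spin": 0, "jaw": 1}, {"dx": 0, "dy": -40, "dz": -20, "spin": 0, "jaw": 1}]}}

```text
t: 43.35
tcp_pos: [0.3867, -0.1699, 0.1504]
tcp_rot: [-2.222, 2.218, -0.008]
contact_force: [3.2, -0.4, 0.7]
opening: 0.0542
```

{"method": "apply_moves", "body": {"moves": [{"dx": 15, "dy": -35, "dz": -30, "spin": 0, "jaw": 1}, {"dx": 15, "dy": -15, "dz": -30, "spin": 0, "jaw": 1}, {"dx": 0, "dy": 0, "dz": -20, "spin": 0, "jaw": 1}, {"dx": 0, "dy": 0, "dz": -6, "spin": 0, "jaw": 1}, {"dx": 0, "dy": 0, "dz": 0, "spin": 0, "jaw": 1}]}}

```text
t: 43.77
tcp_pos: [0.4122, -0.2112, 0.0648]
tcp_rot: [2.224, -2.218, -0.004]
contact_force: [0.1, 0.5, -1.9]
opening: 0.0542
```

```bash
python3 look.py 71 scene 120 80 160 120 5;python3 look.py 72 wrist 0 0 640 480 1.2
```

```text
43.77 -89.8 [ 0.4122 -0.2112  0.0648] 0.0542 [ 0.1204  0.5093 -1.9165] [0.0293 0.012  0.0181]
43.82 -89.8 [ 0.4128 -0.2112  0.0661] 0.0542 [-0.8153 -0.615  -1.4064] [-0.0006  0.0283  0.029 ]
```

View pics/71.png

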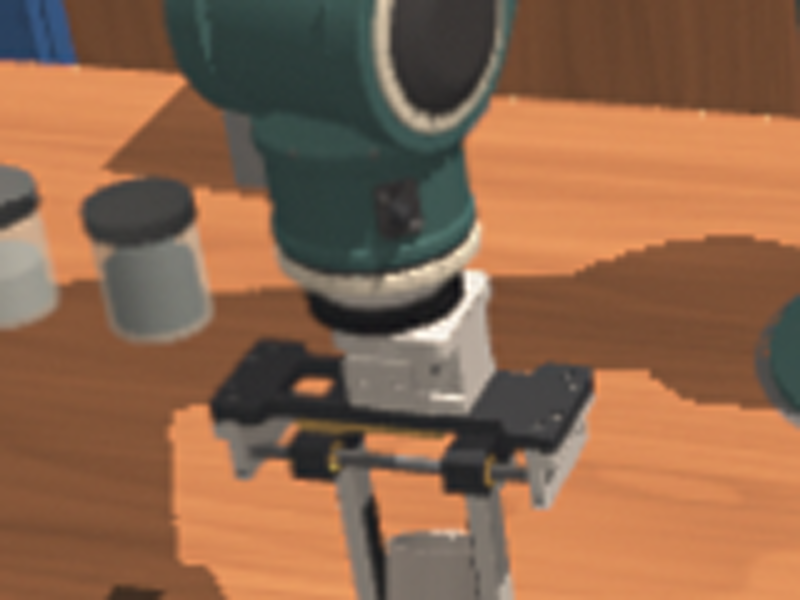

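View pics/72.png

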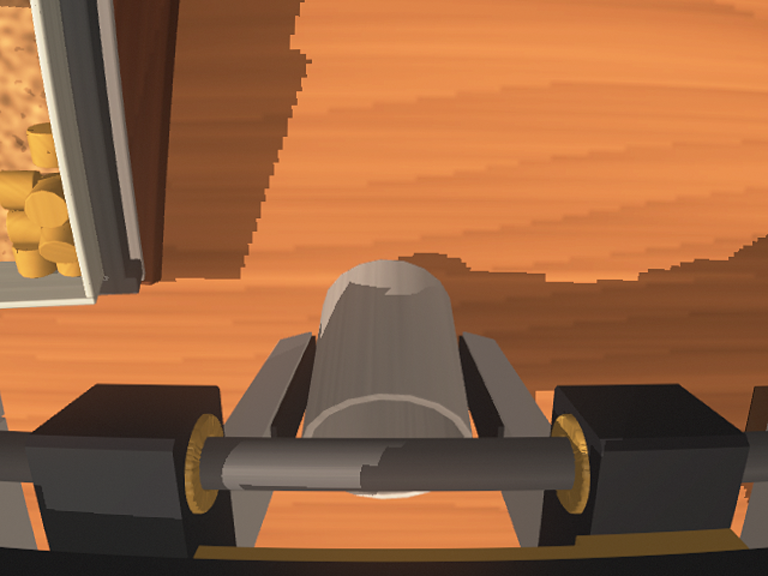

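{"method": "apply_moves", "body": {"moves": [{"dx": 0, "dy": 0, "dz": -12, "spin": 0, "jaw": 1}, {"dx": 3, "dy": 0, "dz": -5, "spin": 0, "jaw": 1}, {"dx": 4, "dy": 0, "dz": -3, "spin": 0, "jaw": 1}, {"dx": 5, "dy": 0, "dz": -3, "spin": 0, "jaw": 1}, {"dx": 5, "dy": 0, "dz": -2, "spin": 0, "jaw": 1}]}}

```text
t: 44.28
tcp_pos: [0.431, -0.2119, 0.0427]
tcp_rot: [-2.225, 2.217, -0.005]
contact_force: [-4.2, -0.6, 10.2]
opening: 0.0544
```

```bash
python3 look.py 74 wrist 0 0 640 480 1.2
```

```text
44.28 -89.8 [ 0.431  -0.2119  0.0427] 0.0544 [-4.173  -0.5661 10.1536] [-0.1191  1.4559 -0.0336]
```

View pics/74.png

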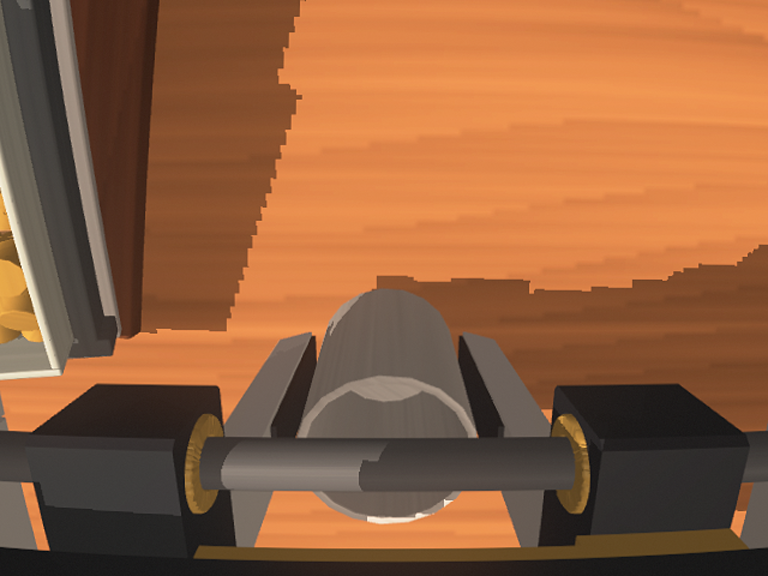

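{"method": "apply_moves", "body": {"moves": [{"dx": 4, "dy": 0, "dz": -2, "spin": 0, "jaw": 1}, {"dx": 3, "dy": 0, "dz": -2, "spin": 0, "jaw": 1}, {"dx": 0, "dy": 0, "dz": 0, "spin": 0, "jaw": 1}, {"dx": 0, "dy": 0, "dz": 1, "spin": 0, "jaw": 0.37}, {"dx": 0, "dy": 0, "dz": 0, "spin": 0, "jaw": 0.37}, {"dx": 0, "dy": 0, "dz": 0, "spin": 0, "jaw": 0.37}]}}

```text
t: 44.83
tcp_pos: [0.4371, -0.2115, 0.0386]
tcp_rot: [-2.225, 2.218, -0.002]
contact_force: [-0.1, 0.6, 0.6]
opening: 0.0595
```

```bash
python3 look.py 75 wrist 0 0 640 480 1.2
```

```text
44.83 -89.8 [ 0.4371 -0.2115  0.0386] 0.0595 [-0.0936  0.6081  0.6486] [ 0.0015 -0.0015  0.0197]
```

View pics/75.png

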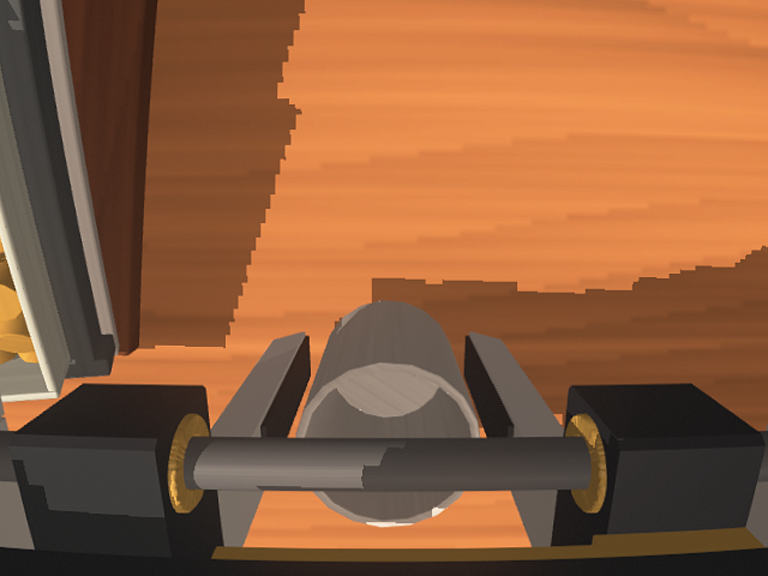

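{"method": "apply_moves", "body": {"moves": [{"dx": 0, "dy": 0, "dz": 0, "spin": 0, "jaw": 0.15}, {"dx": 0, "dy": 0, "dz": 0, "spin": 0, "jaw": 0.15}, {"dx": 0, "dy": 0, "dz": 20, "spin": 0, "jaw": 0.15}, {"dx": 0, "dy": 0, "dz": 40, "spin": 0, "jaw": 0.15}, {"dx": 0, "dy": 0, "dz": 40, "spin": 0, "jaw": 0.15}, {"dx": -30, "dy": 0, "dz": 40, "spin": 0, "jaw": 0.15}, {"dx": -30, "dy": -40, "dz": 20, "spin": 0, "jaw": 0.15}, {"dx": 0, "dy": -40, "dz": 0, "spin": 0, "jaw": 0.15}]}}

```text
t: 45.55
tcp_pos: [0.3871, -0.2823, 0.1906]
tcp_rot: [-2.227, 2.215, -0.008]
contact_force: [2.3, -1.4, 1.2]
opening: 0.0797
```

{"method": "apply_moves", "body": {"moves": [{"dx": 0, "dy": -40, "dz": 0, "spin": 0, "jaw": 0.15}, {"dx": 0, "dy": -40, "dz": 0, "spin": 0, "jaw": 0.15}, {"dx": 0, "dy": -40, "dz": 0, "spin": 0, "jaw": 0.15}, {"dx": 0, "dy": 0, "dz": 0, "spin": 0, "jaw": 0.15}]}}

```text
t: 45.88
tcp_pos: [0.3863, -0.4092, 0.186]
tcp_rot: [2.216, -2.224, 0.001]
contact_force: [-0.7, 0.6, -0.2]
opening: 0.0798
```

```bash
python3 look.py 76 scene 100 90 330 250 2.4;python3 look.py 77 top 310 190 160 110 5;python3 look.py 78 scene 130 130 120 90 6.5
```

```text
45.88 -90.2 [ 0.3863 -0.4092  0.186 ] 0.0798 [-0.6996  0.5532 -0.245 ] [ 0.0007  0.0353 -0.0318]
45.93 -90.1 [ 0.3871 -0.4056  0.1857] 0.08 [ 0.6832  1.1629 -0.0276] [ 0.0739 -0.0053  0.0243]
45.98 -90.0 [ 0.3878 -0.4033  0.1858] 0.0804 [ 0.7895 -0.0603  0.0868] [0.0664 0.0035 0.0018]
```

View pics/76.png

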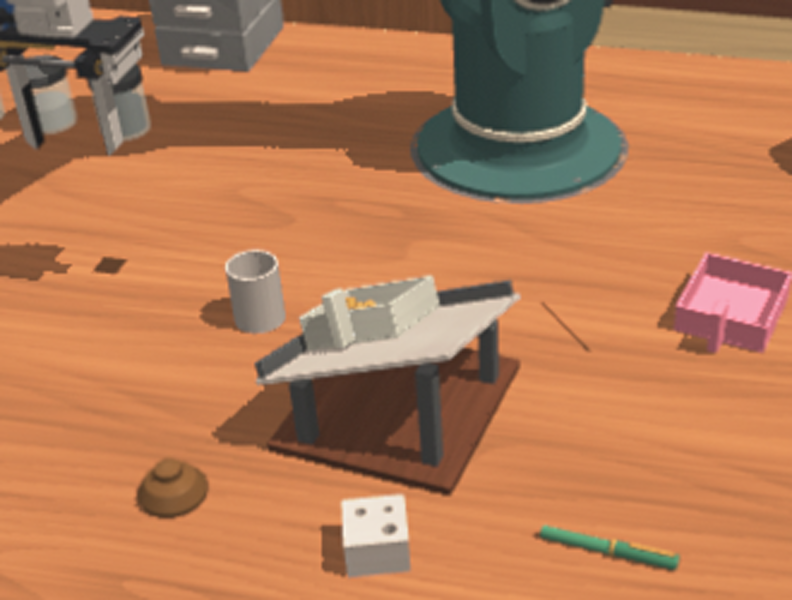

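View pics/77.png

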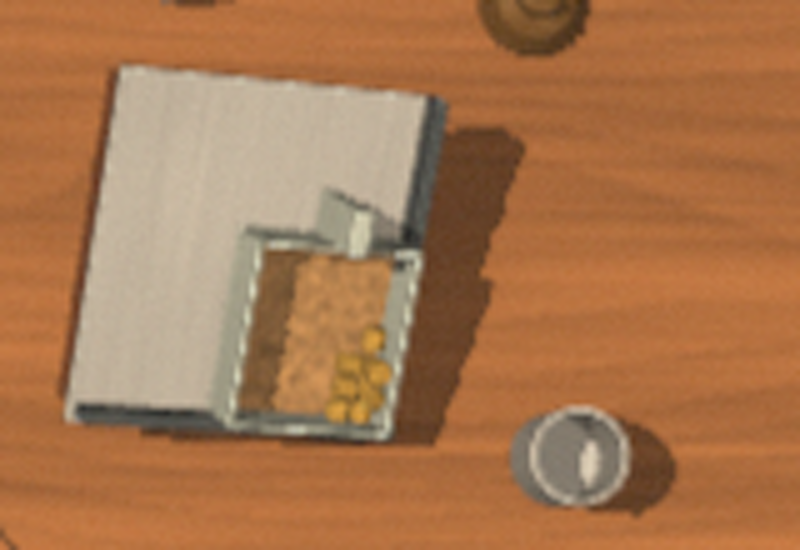

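View pics/78.png

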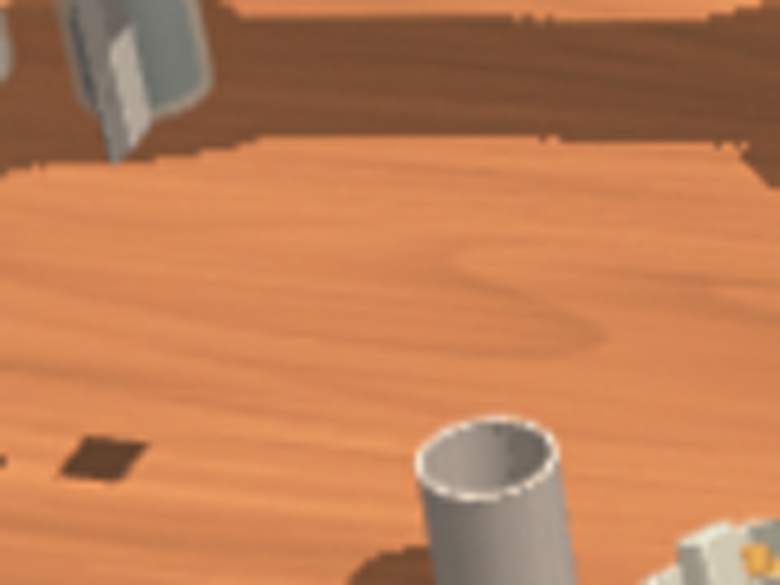

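```bash
python3 -c "
from plant import robot
print(robot.read_state()['contact_force']);print(robot.job_done())"
```

```text
[ 0.28469781  1.02104244 -0.01871476]
the job is handed in; nothing more can be done
None
```

I set the small cork-lined tray on the rack by its lug and let it slide home. I then poured the blanks into it, stood the cup upright on the bench to the right of the rack, backed off and handed the job in at about 46 s.

**Last checks**
- **Tray:** it is in the low corner. Its rim corners and lug fall within about 1 pixel of where they should be when it is home.
- **Blanks:** the close wrist view shows eight in the tray, one mostly hidden under the others. The top view shows only seven. There was no stray brass on the rack or bench.
- **Cup:** it is upright and empty.
- **Bystanders:** the pen, knockout block and paperweight were never touched and look undisturbed in the pictures.
- **Gripper:** it is clear of everything.

**What went differently:** the first pour did not work; the cup slipped back and stood on the rack without spilling, so I re-gripped it and poured again. I tilted the cup against the rack edges and the tray's left rim, and turned it back upright against the rack's near-left fence, using light pushes (readings up to about 13 N during the uprighting).

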